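# Load the plate exposing unit behind its spring pin

### The arm

A 6-joint arm with a two-finger parallel gripper is mounted at the origin on the work surface. World frame = base frame: x ahead of the robot, y to its left, z up, the work surface at z = 0. Lengths are in m, angles in rad, forces in N, time in s.
With the tool pointing down it reaches from about 0.3 to 0.875 m from the base axis. Payload 4.2 kg.
Tool frame: the origin (TCP) lies midway between the tips of the shut fingers; the grasp point (between the pads) lies 19 mm behind it; z points along the fingers, y is the line along which they close (so a half turn about z gives the same grasp; the last joint's range is limited). The gripper opens to 85 mm and grips with 20 to 120 N. Pads are 22 mm wide; open, the fingers measure 114 mm over their backs; the gripper's body (76 mm by 85 mm) begins 54 mm behind the grasp point. The pads swing forward as they close: fully open they stand 13 mm farther back than shut.
Start: joints at [-1.212, 0.32, 1.565, -0, 1.257, -0.02], TCP at [0.213, -0.534, 0.231] pointing down, gripper open.
Joint ranges: [-3.11, 3.11], [-0.84, 2.01], [0.21, 2.61], [-1.34, 4.49], [0.05, 2.63], [-2.56, 2.56]. Speed limits (rad/s): [2.57, 2.57, 3.14, 3.14, 3.14, 3.14].

### API

Orientations are given as a unit quaternion [w, x, y, z].
In Python, from rig import bot gives the robot as it stands. The module is installed in compiled form; this text tells all that it offers.
- The arm moves only by the tool apply_moves, never from a script. Its argument "commands" is text: rows parted by semicolons, each of 7 numbers parted by spaces: the shift along the tool's x, y, z normalised to -1 to 1, where 1 is 200 mm, then the turn, a rotation vector about the tool's x, y, z normalised to -1 to 1, where 1 is 180 degrees, then the closure, from -1 (fully open) to 1 (shut), so that 0 is half open. In form: x y z wx wy wz fingers; .... A call has exactly 10 rows; each row shifts and turns the commanded pose from where the row before left it, along the tool's axes as they then stand; what a row does not reach is not made up. A row lasts 1/10 s, in which the tool goes at most 50 mm and 8.59 degrees, less where a joint would pass 70% of its speed; a pose out of reach is approached as far as the arm can. A call with a number of a shift or a turn outside -1 to 1 is refused whole. A call with a gripper value outside its range is refused whole. The fingers move at their own pace and stop on an object; "newtons" is the grip in N (left out, the last holds). Time passes only in rows, so rows that do not move let the fingers close, or fill a call up. It gives the time, the measured TCP pose, the force, the opening and the grip force at its end, in the units of the state.
- bot.sense(): the state, without advancing time (a new reading comes with each control period).
- bot.get_image(name): name is "scene" or "top"; returns a dict with "color" (420x560x3 uint8, blue, green, red), "vertical_fov" (degrees; the focal length in pixels is half the picture's height over the tangent of half this angle, whatever the lens; pixels are square), "cx", "cy" (the principal point, pixels), "view" (4x4, takes a point from world to camera coordinates). Camera axes: x right, y down, z forward; pixel columns grow to the right and rows downward; lengths in m; the calibration is good to about 2 mm. A picture is of the moment at which its call begins. There is no depth.
- bot.job_done(): hands the job in; it is judged then, once.
Trained networks look in a picture, given as the dict that the camera call returned (one of the last four; its "shot" number tells which), for a name from the list of things; names that differ only in an ending like _2 or _b are one class to them, and where a whole thing is asked for, a point or a joint stands for the part that bears it (a point fixed in the world has none). Each returns a list of dicts, best first, with "score" (0 to 1); they miss things now and then, are a little off and sometimes report something else, mostly with a low value. They report only what shows in the picture. A call takes as long as a camera call. They do not tell look-alikes from the thing itself.
- bot.search_frame(picture, thing): "position" ([x, y, z] in m, in world coordinates, good to about 4 mm: the middle of the surface that is visible of it).
- bot.outline_of(picture, thing): "pixels" (420x560 bool, what is visible of it).
The state is a dict: "time_s": time; "qpos": joint angles; "joint_velocities": joint speeds; "effort": joint torques, N m; "position": TCP position; "eef_rot": TCP orientation; "force": force on the tool from outside, world axes, zero at the start; "torque": the same for the moment, N m; "grip_width": opening from 0.0 (shut) to 1.0 (fully open); "grasp_force": force on a finger pad.
Only numpy, scipy, OpenCV 4.12 (cv2) and the standard library are available. Lean on these libraries where they do the work, as an engineer would, in place of code of your own. Each camera call takes 0.05 s, during which the arm holds its last target. There are 200 camera calls.

### The job

Load the exposing unit: lift its orange spring pin and turn it a quarter turn so that it rests in its notch and stays up by itself, pull the carriage fully out, and seat every plate holder on the bench flat and square in a pocket of its own. Then push the carriage fully home under the hood and turn the pin back so that it drops home and locks the carriage. Leave the brown bottle and the steel tank where they are.

Things in the scene. Friction and masses are not known exactly. Their poses are not given: they have to be found in the camera images.
- base: Fixed exposing unit. Origin on the bench under the middle of the hood's mouth; x away from the robot, y the way the carriage comes out, z up. In mm: base plate x -60..140, y -315..385, 10 thick; grey hood x -80..80, y -300..0, top (fins) 99, roof underside at 73, open to +y; blue bracket x 70..135, y 25..65, top 52, holds the spring pin, its axis at x 90, y 45.
- carriage (a joint): How far the carriage with the four pockets is slid out of the hood along base +y, m: 0 = fully home (stop), 0.33 = fully out (stop). Stays where it is left (2 N friction, 12 N s/m damping). While the pin is down it locks the carriage at 0 with about 2 mm of play.
- carriage_grip (a point): Red upright grip of the carriage, 14 mm (base x) by 22 mm (base y), top 85 mm above the bench; this point is on its axis 20 mm below its top. Always outside the hood, 35 mm from the mouth when home, 25 mm to the robot's side of the middle. Pinch it from above across the 14 mm (along base x), so the gripper clears the hood. Axes as the base's.
- pin (a joint): Lift of the spring pin, m: 0 = down, tip in the carriage's slotted tongue; 0.034 = top stop. A spring and its weight pull it down, 5 N at the bottom, 11 N at the top. A brass cross-pin in line with the handle lies in the collar's slot; above 0.027 it clears the collar and can be turned. Resting in the notch it reads about 0.023.
- pin_turn (a joint): Turn of the pin, rad, counter-clockwise from above: 0 = handle along base y, cross-pin over the slot (let go, it drops home if the carriage is home); 1.57 = handle along base x, cross-pin over the 3.5 mm deep rest notch, where it stays up by itself. Stops at -0.05 and 1.65. Cannot turn below a lift of 0.027.
- pin_grip (a point): Middle of the pin's orange T-handle, a bar 54 mm long, 12 mm thick, 14 mm high, 112 mm above the bench when the pin is down. Its y axis runs along the bar and turns with it. The collar below it has its top 80 mm above the bench.
- pocket0 (a point): Middle of the floor of pocket 0 in the carriage (nearest the red grip), 20 mm above the bench; moves with the carriage. Pocket 116 mm (its x) by 58 mm (its y), black walls 8 mm high, yellow floor; axes as the base's. With the carriage fully out this pocket is 285 mm outside the hood's mouth. Under the hood it cannot be reached.
- pocket1 (a point): Middle of the floor of pocket 1 in the carriage (then inwards, 68 mm apart), 20 mm above the bench; moves with the carriage. Pocket 116 mm (its x) by 58 mm (its y), black walls 8 mm high, yellow floor; axes as the base's. With the carriage fully out this pocket is 217 mm outside the hood's mouth. Under the hood it cannot be reached.
- pocket2 (a point): Middle of the floor of pocket 2 in the carriage (then inwards, 68 mm apart), 20 mm above the bench; moves with the carriage. Pocket 116 mm (its x) by 58 mm (its y), black walls 8 mm high, yellow floor; axes as the base's. With the carriage fully out this pocket is 149 mm outside the hood's mouth. Under the hood it cannot be reached.
- pocket3 (a point): Middle of the floor of pocket 3 in the carriage (farthest from the red grip), 20 mm above the bench; moves with the carriage. Pocket 116 mm (its x) by 58 mm (its y), black walls 8 mm high, yellow floor; axes as the base's. With the carriage fully out this pocket is 81 mm outside the hood's mouth. Under the hood it cannot be reached.
- holder0_center (a point): Plate holder 0: a flat black slab 110 x 52 x 14 mm (x, y, z; its underside edge stepped in 3 mm) with a white grip rib on top along x, 70 long, 14 wide, 22 mm high; 36 mm high over all, 0.13 to 0.25 kg. This point is its centre, 18 mm above its underside; x along the rib. All holders are alike, either way round. Absent (None) in some runs.
- holder1_center (a point): Plate holder 1: a flat black slab 110 x 52 x 14 mm (x, y, z; its underside edge stepped in 3 mm) with a white grip rib on top along x, 70 long, 14 wide, 22 mm high; 36 mm high over all, 0.13 to 0.25 kg. This point is its centre, 18 mm above its underside; x along the rib. All holders are alike, either way round. Absent (None) in some runs.
- holder2_center (a point): Plate holder 2: a flat black slab 110 x 52 x 14 mm (x, y, z; its underside edge stepped in 3 mm) with a white grip rib on top along x, 70 long, 14 wide, 22 mm high; 36 mm high over all, 0.13 to 0.25 kg. This point is its centre, 18 mm above its underside; x along the rib. All holders are alike, either way round. Absent (None) in some runs.
- holder3_center (a point): Plate holder 3: a flat black slab 110 x 52 x 14 mm (x, y, z; its underside edge stepped in 3 mm) with a white grip rib on top along x, 70 long, 14 wide, 22 mm high; 36 mm high over all, 0.13 to 0.25 kg. This point is its centre, 18 mm above its underside; x along the rib. All holders are alike, either way round. Absent (None) in some runs.
- jug: Bystander: brown bottle, 72 mm across, 170 mm high; origin under its middle.
- tank: Bystander: steel developing tank, 84 mm across, 100 mm high; origin under its middle.
There are look-alikes about, which are no part of the job. Leave any blue look-alike of the part that bears holder2_center alone.

How it is judged:
By the outcome, as a careful person would: the job done as asked, in the order asked, and still so for the second after the job is handed in, with the robot touching nothing.
Of holder0, holder1, holder2, holder3 only 3 to 4 are there at a start; the rules pass over those that are not, and their reading is None.
At some moment in a run one of holder0, holder1, holder2, holder3 may be knocked a few centimetres aside while the robot is not near it.
Once in a run the grip may slacken for a moment while it holds something.
It also fails if it takes over 208 s, if anything falls off the work surface, if the arm or the gripper's body presses on something with over 40 N, if the wrist force passes 120 N, or if a joint passes its speed limit or range.

## Working session

There is one attempt and no reset: what is moved stays moved. The work goes in short steps, Python scripts to look and compute and a tool call to move; the robot and the scene stay as the last step left them, time stands still between calls to the robot, and variables do not carry over. Pictures are saved under pics/ and viewed, at most 14 in all, crops included, and the job is handed in when it is done.

Besides the shell and the picture viewer there is one more tool, called after "Call:" as name(argument=value, ...) on one line, values as JSON. apply_moves: Moves the arm, as the interface text tells. Scaled input: -1 to 1 covers 200 mm each way for a shift and 180 degrees each way for a turn. Its arguments: {"type":"object","properties":{"commands":{"type":"string"},"newtons":{"type":"number"}},"required":["commands"]}

```bash
mkdir -p pics; cat > h.py <<'E'
import numpy as np, cv2
from rig import bot
from scipy.spatial.transform import Rotation as R
def cam(im):
    H=im['color'].shape[0]; f=H/2/np.tan(np.radians(im['vertical_fov'])/2); return f,im['cx'],im['cy'],np.array(im['view'])
def proj(im,P):
    f,cx,cy,V=cam(im); p=V[:3,:3]@np.array(P,float)+V[:3,3]; return np.array([f*p[0]/p[2]+cx,f*p[1]/p[2]+cy])
def unproj(im,u,v,z):
    f,cx,cy,V=cam(im); d=V[:3,:3].T@np.array([(u-cx)/f,(v-cy)/f,1]); c=-V[:3,:3].T@V[:3,3]; return c+d*(z-c[2])/d[2]
def st():
    s=bot.sense(); print(s['time_s'],np.round(s['position'],4),np.round(R.from_quat(np.roll(s['eef_rot'],-1)).as_matrix(),3).tolist(),s['grip_width'],np.round(s['force'],1)); return s
E
python3 - <<'E'
from h import *
for n in ['scene','top']:
    im=bot.get_image(n); cv2.imwrite(f'pics/{n}0.png',im['color'])
    f,cx,cy,V=cam(im); print(n,f,cx,cy,-V[:3,:3].T@V[:3,3],V[:3,:3].round(3).tolist())
    for t in ['base','carriage_grip','pin_grip','pocket0','holder0_center','jug','tank']:
        print(t,[(np.round(d['position'],3).tolist(),round(d['score'],2)) for d in bot.search_frame(im,t)])
st()
E
```

```text
scene 529.8315160643551 283.36976439757126 213.12941342389541 [1.08653453 0.97775435 1.29901288] [[-0.888, 0.46, 0.013], [0.317, 0.633, -0.707], [-0.333, -0.623, -0.707]]
base [([0.557, -0.274, 0.008], 0.8), ([0.602, -0.277, 0.119], 0.26)]
carriage_grip [([0.51, -0.308, 0.014], 0.64), ([0.6, -0.274, 0.119], 0.46)]
pin_grip [([0.754, 0.077, 0.099], 0.26)]
pocket0 [([0.512, -0.311, 0.018], 0.6)]
holder0_center []
jug [([0.752, 0.078, 0.097], 0.88), ([0.605, -0.282, 0.117], 0.38)]
tank [([0.763, 0.263, 0.093], 0.89)]
top 433.32950100223775 279.01952867573823 209.55082856078747 [ 0.42479441 -0.08698345  1.52195864] [[-0.0, -1.0, 0.018], [-0.998, -0.001, -0.063], [0.063, -0.018, -0.998]]
base [([0.539, -0.315, 0.009], 0.74)]
carriage_grip [([0.518, -0.31, 0.018], 0.93)]
pin_grip [([0.511, -0.312, 0.022], 0.5), ([0.595, -0.287, 0.119], 0.42)]
pocket0 [([0.514, -0.31, 0.022], 0.66)]
holder0_center []
jug [([0.727, 0.051, 0.115], 0.77)]
tank [([0.742, 0.224, 0.098], 0.64), ([0.515, -0.311, 0.018], 0.38)]
0.8 [ 0.2126 -0.5343  0.2314] [[0.929, 0.37, 0.0], [0.37, -0.929, -0.0], [-0.0, 0.0, -1.0]] 1.0030127490142948 [ 0.1 -0.1 -0.2]
```

View pics/top0.png

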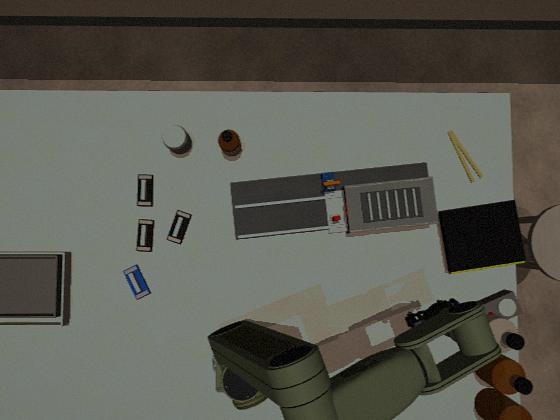

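View pics/scene0.png

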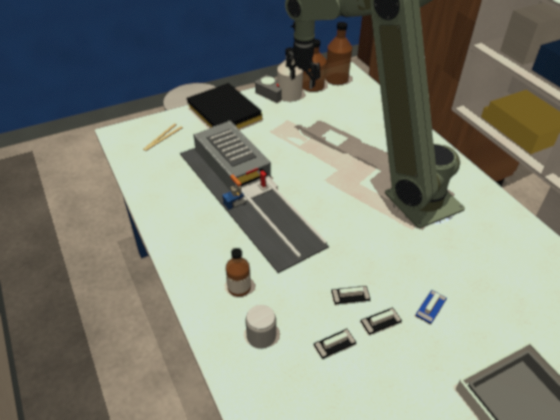

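The top view shows the hood at about (390,205), the grip and pin at about (335,215)/(330,182), three black holders at (146,190), (145,235) and (179,227), and the blue look-alike at (137,282). The scene view agrees. Next I'll zoom in for corners.

```bash
python3 - <<'E'
from h import *
a=cv2.imread('pics/top0.png'); b=cv2.imread('pics/scene0.png')
c=cv2.resize(a[150:250,225:445],None,fx=3.6,fy=3.6,interpolation=cv2.INTER_CUBIC)
cv2.imwrite('pics/c1.png',c)
d=cv2.resize(a[120:310,110:260],None,fx=3,fy=3,interpolation=cv2.INTER_CUBIC)
cv2.imwrite('pics/c2.png',d)
E
```

```text
(no output)
```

View pics/c1.png

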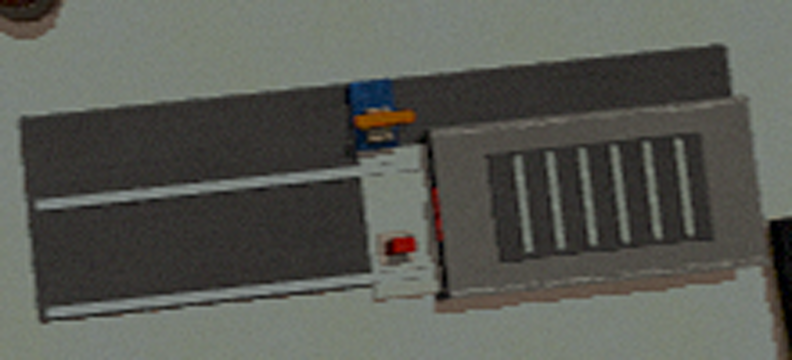

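The crop shows plate corners at (22,118), (42,321) and (725,46), the orange handle at about (385,117), and the red grip at about (401,244).

```bash
cat >> h.py <<'E'
def fitbase(im,obs,x0=(0.55,-0.2,0.0)):
    from scipy.optimize import least_squares
    def W(p,l): c,s=np.cos(p[2]),np.sin(p[2]); return [p[0]+c*l[0]-s*l[1],p[1]+s*l[0]+c*l[1],l[2]]
    r=least_squares(lambda p:np.concatenate([proj(im,W(p,l))-o for l,o in obs]),x0,x_scale=[.1,.1,.1])
    return r.x,r.fun.reshape(-1,2)
E
python3 - <<'E'
from h import *
im=bot.get_image('top')
P=lambda x,y:np.array([225+(x+.5)/3.6-.5,150+(y+.5)/3.6-.5])
obs=[((.14,.385,.01),P(22,118)),((-.06,.385,.01),P(42,321)),((.14,-.315,.01),P(725,46))]
h=[((.08,0,.095),P(428,130)),((.08,-.3,.095),P(748,97)),((-.08,-.3,.095),P(765,265)),((-.08,0,.095),P(438,298))]
k=[((.09,.045,.119),P(385,117)),((-.025,.035,.085),P(401,244))]
for o in (obs,obs+h,obs+h+k):
    x,r=fitbase(im,o); print(x.round(4),r.round(2).tolist())
x,_=fitbase(im,obs+h+k)
for z,(u,v) in ((.119,P(385,117)),(.085,P(401,244))): print(unproj(im,u,v,z).round(4))
# dark holder rib positions from image: white ribs
g=im['color'][120:310,110:260]
m=bot.outline_of(im,'holder0_center'); print([(d['score'],np.argwhere(d['pixels']).mean(0)) for d in m])
E
```

```text
[ 0.5166 -0.3399  0.1051] [[-0.6, -0.12], [-0.51, 0.39], [1.14, -0.31]]
[ 0.5166 -0.3345  0.1017] [[-2.06, -0.5], [-2.18, 0.03], [-0.22, -0.01], [0.0, -0.64], [0.22, -0.37], [1.43, 0.67], [2.59, 0.69]]
[ 0.5169 -0.3348  0.1012] [[-1.96, -0.63], [-2.11, -0.1], [-0.11, -0.05], [0.1, -0.73], [0.31, -0.42], [1.51, 0.62], [2.66, 0.61], [-0.73, 0.33], [0.15, 0.23]]
[ 0.6029 -0.2833  0.119 ]
[ 0.4892 -0.302   0.085 ]
[]
```

View pics/c2.png

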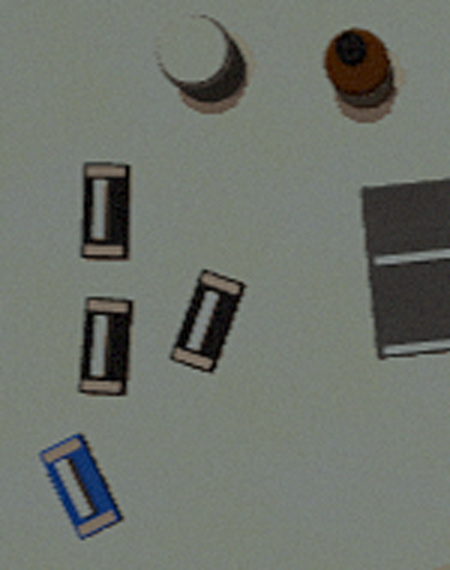

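```bash
python3 - <<'E'
from h import *
from scipy.optimize import least_squares
im=cv2.imread('pics/top0.png').astype(float).sum(2)
im=cv2.GaussianBlur(im,(0,0),1.2)
def edge(u,v0,w,): # strongest vertical gradient near v0 with subpixel
    col=im[v0-w:v0+w+1,u]; g=np.abs(np.diff(col)); i=g.argmax(); i=np.clip(i,1,len(g)-2)
    d=(g[i-1]-g[i+1])/(2*(g[i-1]-2*g[i]+g[i+1])); return v0-w+i+.5+d
for v0,w in ((92,6),(23,9)):
    us=np.arange(5,505,10); vs=np.array([edge(u,v0,w) for u in us])
    p=np.polyfit(us,vs,2); r=vs-np.polyval(p,us); ok=abs(r)<.6; p=np.polyfit(us[ok],vs[ok],2)
    print(v0,p,ok.sum(),abs(r[ok]).mean(), np.round(vs[::5],1))
b=cv2.imread('pics/scene0.png'); g=cv2.GaussianBlur(b.astype(float).sum(2),(0,0),1.2)
E
```

```text
92 [-6.77452892e-07  6.62258214e-03  8.94979147e+01] 50 0.1116969802334546 [89.6 89.8 90.3 90.8 90.8 91.3 91.4 91.5 91.8 92.4]
23 [-1.96022783e-07  9.12457157e-03  1.53060818e+01] 11 0.3505769214704244 [15.4 15.8 16.5 16.6 26.5 17.6 18.1 18.5 19.  19.4]
```

```bash
cat >> h.py <<'E'
def W(p,l): c,s=np.cos(p[2]),np.sin(p[2]); return np.array([p[0]+c*l[0]-s*l[1],p[1]+s*l[0]+c*l[1],l[2]])
def edgefit(ims,segs,p0,w=5,it=6,verbose=False):
    """ims list; segs list (per image) of local 3D segments; fits planar pose to strongest gradients"""
    from scipy.optimize import least_squares
    gs=[cv2.GaussianBlur(i['color'].astype(np.float32).sum(2),(0,0),.8) for i in ims]
    p=np.array(p0,float)
    for k in range(it):
        ww=max(1.5,w*(.7**k)); D=[]
        for im,g,ss in zip(ims,gs,segs):
            for a,b in ss:
                A,B=proj(im,W(p,a)),proj(im,W(p,b)); t=(B-A)/np.linalg.norm(B-A); n=np.array([-t[1],t[0]])
                for f in np.linspace(.08,.92,max(6,int(np.linalg.norm(B-A)/3))):
                    q=A+f*(B-A); o=np.arange(-ww-1,ww+1.01,.25)
                    pr=cv2.remap(g,(q[0]+o*n[0]).astype(np.float32)[None],(q[1]+o*n[1]).astype(np.float32)[None],1)[0]
                    gr=np.abs(np.gradient(pr)); j=gr.argmax()
                    if gr[j]>4: D.append((im,np.array(a)+f*(np.array(b)-np.array(a)),q+o[j]*n,n))
        fun=lambda p:[n@(proj(im,W(p,l))-q) for im,l,q,n in D]
        p=least_squares(fun,p,loss='soft_l1',f_scale=.5,x_scale=[.1,.1,.1]).x
    r=np.abs(fun(p)); return p,np.median(r),len(r)
def rect(x0,x1,y0,y1,z):
    c=[(x0,y0,z),(x1,y0,z),(x1,y1,z),(x0,y1,z)]; return [(c[i],c[(i+1)%4]) for i in range(4)]
E
python3 - <<'E'
from h import *
t=bot.get_image('top'); s=bot.get_image('scene')
pl=[((-.06,.385,.01),(.14,.385,.01)),((.14,.385,.01),(.14,.10,.01)),((.14,-.315,.01),(.14,.0,.01)),((.14,-.315,.01),(.09,-.315,.01))]
pl2=pl[:2]+[((-.06,.385,.01),(-.06,.1,.01))]
for ims,segs in (([t],[pl]),([s],[pl2]),([t,s],[pl,pl2])):
    p,e,n=edgefit(ims,segs,(.517,-.335,.101)); print('base',p.round(4),e,n)
print([proj(s,W(p,l)).round(1).tolist() for l in ((-.06,.385,.01),(.14,.385,.01),(.09,.045,.119))])
for (u,v,yaw) in ((146,190,0.02),(145,235,-.02),(179,227,-.3)):
    w=unproj(t,u,v,.014); R4=rect(-.055,.055,-.026,.026,.014)
    for ims in ([t],[s],[t,s]):
        p,e,n=edgefit(ims,[R4]*len(ims),(w[0],w[1],yaw),w=4); print('h',p.round(4),round(e,2),n)
E
```

```text
base [ 0.5179 -0.338   0.1071] 0.24065176678140787 81
base [ 0.5204 -0.3309  0.1103] 0.46705013814249763 65
base [ 0.518  -0.3356  0.1046] 0.48936949801931573 146
[[328.4, 246.0], [276.5, 272.2], [234.3, 178.6]]
h [ 0.5873  0.3531 -0.0107] 0.46 32
h [ 0.5882  0.3586 -0.0212] 0.55 36
h [ 0.5881  0.3562 -0.0058] 0.75 68
h [ 0.4312  0.349  -0.0587] 0.51 32
h [ 0.4321  0.3559 -0.0577] 0.65 35
h [ 0.4315  0.353  -0.0489] 0.76 66
h [ 0.4599  0.2336 -0.3343] 0.26 32
h [ 0.4621  0.2423 -0.3775] 0.66 36
h [ 0.4599  0.2351 -0.329 ] 0.51 67
```

```bash
python3 - <<'E'
from h import *
g=cv2.GaussianBlur(cv2.imread('pics/scene0.png').astype(np.float32).sum(2),(0,0),1.2)
# left table edge
def line(A,B,w=10):
    A,B=np.array(A,float),np.array(B,float);L=np.linalg.norm(B-A);t=(B-A)/L;n=np.array([-t[1],t[0]]);o=np.arange(-w,w,.25);X=[];Y=[]
    for f in np.linspace(0.02,.98,60):
        q=A+f*(B-A);pr=cv2.remap(g,(q[0]+o*n[0]).astype(np.float32)[None],(q[1]+o*n[1]).astype(np.float32)[None],1)[0]
        X.append(f*L-L/2);Y.append(o[np.abs(np.gradient(pr)).argmax()])
    X,Y=np.array(X),np.array(Y);p=np.polyfit(X,Y,2)
    for _ in range(5): r=Y-np.polyval(p,X); k=abs(r)<max(.5,2*np.median(abs(r)));p=np.polyfit(X[k],Y[k],2)
    print(p,k.sum(),'sag',p[0]*(L/2)**2)
line((101,135),(219,418)); line((101,135),(340,62)); line((181,147),(276,264)); line((276,264),(325,241),6)
im=bot.get_image('scene'); x=bot.sense()['position']; print(proj(im,x), proj(bot.get_image('top'),x))
a=im['color'][20:110,260:360]; b=im['color'][160:290,170:340]
cv2.imwrite('pics/c3.png',np.hstack([cv2.resize(a,(450,405),interpolation=2)[:405],cv2.resize(b,None,fx=2,fy=405/130)]))
E
```

```text
[-7.29256510e-06 -2.12185807e-02  6.66696911e-01] 52 sag -0.17139898079989302
[ 2.79825124e-04  6.16373350e-03 -8.33384522e+00] 47 sag 4.3687697424780865
[ 3.65768554e-05 -7.14849261e-03  5.08325492e+00] 58 sag 0.20770167344788246
[-9.10213144e-06  2.21643062e-04  5.72687518e+00] 49 sag -0.0066673112813643715
[301.18600299  85.55301037] [422.45459942 308.6404457 ]
```

View pics/c3.png

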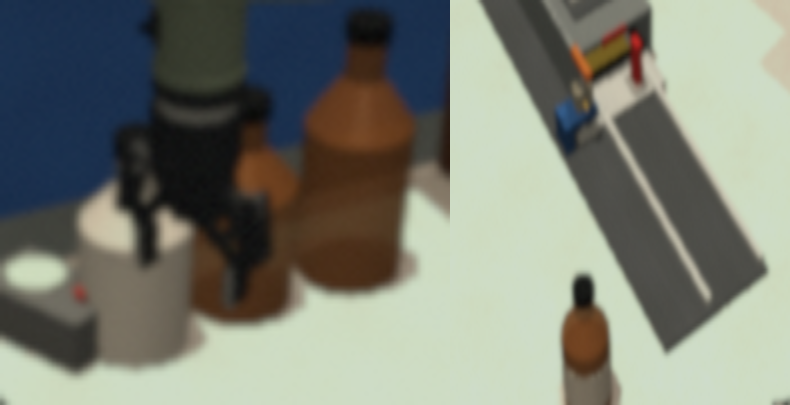

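Both views are straight-lined and agree. The base is at about (0.518, -0.3355), yaw 0.1045, and the predicted handle and grip positions match the images to about 2 mm. Now the arm goes to the pin.

Call:
apply_moves(commands="0 0 0 0 0 -0.0459 0; 0 0 0 0 0 -0.0459 0; 0 0 0 0 0 -0.0459 0; 0 0 0 0 0 -0.0459 0; 0 0 0 0 0 -0.0459 0; 0 0 0 0 0 -0.0459 0; 0 0 0 0 0 -0.0459 0; 0 0 0 0 0 -0.0459 0; 0 0 0 0 0 -0.0459 0; 0 0 0 0 0 0 0", newtons=60)

```text
time_s: 2.1
position: [0.2126, -0.5342, 0.2313]
eef_rot: [0.0, 0.669, 0.743, -0.0]
force: [-0.0, -0.7, -0.2]
grip_width: 0.502
grasp_force: 0.0
```

Call:
apply_moves(commands="0.1045 0.2072 0.015 0 0 0 0; 0.1045 0.2072 0.015 0 0 0 0; 0.1045 0.2072 0.015 0 0 0 0; 0.1045 0.2072 0.015 0 0 0 0; 0.1045 0.2072 0.015 0 0 0 0; 0.1045 0.2072 0.015 0 0 0 0; 0.1045 0.2072 0.015 0 0 0 0; 0.1045 0.2072 0.015 0 0 0 0; 0.1045 0.2072 0.015 0 0 0 0; 0.1045 0.2072 0.015 0 0 0 0")

```text
time_s: 3.1
position: [0.6042, -0.2814, 0.2012]
eef_rot: [0.0, 0.67, 0.742, -0.0]
force: [-0.6, 0.0, -0.1]
grip_width: 0.503
grasp_force: 0.0
```

```bash
cat >> h.py <<'E'
def go(x,y,z,th=None):
    """deltas: tool-frame shift (normalised) to world target, and turn wz"""
    s=st(); M=R.from_quat(np.roll(s['eef_rot'],-1)).as_matrix(); d=M.T@(np.array([x,y,z])-s['position'])
    c=np.arctan2(M[1,0],M[0,0]); print('theta',round(c,4),'j',np.round(s['qpos'],2),'shift/0.2:',np.round(d/.2,4),'mm',np.round(d*1000,1), 'wz total', None if th is None else round(-(th-c)/np.pi,4),'tilt rotvec',np.round(R.from_matrix(M.T@np.array([[np.cos(c),np.sin(c),0],[np.sin(c),-np.cos(c),0],[0,0,-1]])).as_rotvec()/np.pi,4))
E
python3 -c "
from h import *
go(.603,-.2828,.2,1.6753)"
```

```text
3.1 [ 0.6042 -0.2814  0.2012] [[-0.102, 0.995, 0.0], [0.995, 0.102, -0.0], [-0.0, 0.0, -1.0]] 0.5033654103871344 [-0.6  0.  -0.1]
theta 1.6732 j [-0.45  0.48  1.38 -0.    1.28 -0.56] shift/0.2: [-0.0063 -0.0064  0.0063] mm [-1.3 -1.3  1.3] wz total -0.0007 tilt rotvec [0.     0.0001 0.    ]
```

Call:
apply_moves(commands="-0.006 -0.006 0.09 0 0 0 0; 0 0 0.09 0 0 0 0; 0 0 0.09 0 0 0 0; 0 0 0.09 0 0 0 0; 0 0 0.09 0 0 0 0; 0 0 0.09 0 0 0 0; 0 0 0 0 0 0 1; 0 0 0 0 0 0 1; 0 0 0 0 0 0 1; 0 0 0 0 0 0 1")

```text
time_s: 4.1
position: [0.6005, -0.2841, 0.0936]
eef_rot: [-0.001, 0.669, 0.743, -0.001]
force: [-4.6, -1.0, -0.9]
grip_width: 0.128
grasp_force: 58.9
```

Call:
apply_moves(commands="0 -0.012 0 0 0 0 1; 0 0 -0.026 0 0 0 1; 0 0 -0.026 0 0 0 1; 0 0 -0.026 0 0 0 1; 0 0 -0.026 0 0 0 1; 0 0 -0.026 0 0 0 1; 0 0 -0.026 0 0 0 1; 0 0 0 0 0 0 1; 0 0 0 0 0 0 1; 0 0 0 0 0 0 1", newtons=90)

```text
time_s: 5.1
position: [0.6003, -0.2842, 0.1243]
eef_rot: [0.001, 0.669, 0.743, 0.001]
force: [7.0, 0.1, -10.1]
grip_width: 0.121
grasp_force: 87.8
```

Call:
apply_moves(commands="0 0.004 0 0 0 -0.025 1; 0 0 0 0 0 -0.025 1; 0 0 0 0 0 -0.025 1; 0 0 0 0 0 -0.025 1; 0 0 0 0 0 -0.025 1; 0 0 0 0 0 -0.025 1; 0 0 0 0 0 -0.025 1; 0 0 0 0 0 -0.025 1; 0 0 0 0 0 -0.025 1; 0 0 0 0 0 -0.025 1")

```text
time_s: 6.1
position: [0.6003, -0.2842, 0.124]
eef_rot: [0.0, 0.332, 0.943, 0.0]
force: [4.3, -0.6, -10.0]
grip_width: 0.12
grasp_force: 87.8
```

Call:
apply_moves(commands="0 0 0 0 0 -0.025 1; 0 0 0 0 0 -0.025 1; 0 0 0 0 0 -0.025 1; 0 0 0 0 0 -0.025 1; 0 0 0 0 0 -0.025 1; 0 0 0 0 0 -0.025 1; 0 0 0 0 0 -0.025 1; 0 0 0 0 0 -0.025 1; 0 0 0 0 0 -0.025 1; 0 0 0 0 0 -0.025 1")

```text
time_s: 7.1
position: [0.6002, -0.2842, 0.124]
eef_rot: [0.0, -0.054, 0.999, -0.0]
force: [4.8, -0.5, -10.7]
grip_width: 0.117
grasp_force: 90.7
```

```bash
python3 -c "
from h import *
go(.6003,-.2842,.1165,1.6753+1.5708); print(bot.sense()['torque'])"
```

```text
7.1 [ 0.6002 -0.2842  0.124 ] [[-0.994, -0.109, 0.0], [-0.109, 0.994, -0.0], [-0.0, -0.0, -1.0]] 0.11735398828240667 [  4.8  -0.5 -10.7]
theta -3.0326 j [-0.46  0.53  1.5   0.    1.11 -2.14] shift/0.2: [-0.0003 -0.0002  0.0374] mm [-0.1 -0.   7.5] wz total -1.9986 tilt rotvec [-0.  0. -0.]
[-0.06102425 -0.67738969  0.01742782]
```

Call:
apply_moves(commands="0 0 0.01 0 0 0 1; 0 0 0.01 0 0 0 1; 0 0 0.01 0 0 0 1; 0 0 0.01 0 0 0 1; 0 0 0 0 0 0 1; 0 0 0 0 0 0 1; 0 0 0 0 0 0 1; 0 0 0 0 0 0 1; 0 0 0 0 0 0 1; 0 0 0 0 0 0 1")

```text
time_s: 8.1
position: [0.6002, -0.2842, 0.1167]
eef_rot: [0.0, -0.053, 0.999, -0.0]
force: [5.3, -0.6, -8.9]
grip_width: 0.122
grasp_force: 91.1
```

Call:
apply_moves(commands="0 0 0.005 0 0 0 1; 0 0 0.005 0 0 0 1; 0 0 0 0 0 0 1; 0 0 0 0 0 0 1; 0 0 0 0 0 0 1; 0 0 0 0 0 0 1; 0 0 0 0 0 0 1; 0 0 0 0 0 0 1; 0 0 0 0 0 0 1; 0 0 0 0 0 0 1")

```text
time_s: 9.1
position: [0.6003, -0.2842, 0.1164]
eef_rot: [0.001, -0.053, 0.999, -0.0]
force: [0.9, 1.7, 6.4]
grip_width: 0.123
grasp_force: 93.0
```

Call:
apply_moves(commands="0 0 0 0 0 0 0; 0 0 0 0 0 0 0; 0 0 0 0 0 0 0; 0 0 -0.1 0 0 0 0; 0 0 -0.1 0 0 0 0; 0 0 -0.1 0 0 0.045 0; 0 0 -0.1 0 0 0.045 0; 0 0 0 0 0 0.045 0; 0 0 0 0 0 0.045 0; 0 0 0 0 0 0.045 0")

```text
time_s: 10.1
position: [0.5996, -0.2843, 0.1943]
eef_rot: [-0.0, 0.299, 0.954, -0.0]
force: [0.4, 0.8, -0.7]
grip_width: 0.497
grasp_force: 0.0
```

Call:
apply_moves(commands="0 0 0 0 0 0.045 0; 0 0 0 0 0 0.045 0; 0 0 0 0 0 0.045 0; 0 0 0 0 0 0.045 0; 0 0 0 0 0 0.045 0; 0 0 0 0 0 0.045 0; 0 0 0 0 0 0.005 0; 0 0 0 0 0 0 0; 0 0 0 0 0 0 0; 0 0 0 0 0 0 0")

```text
time_s: 11.1
position: [0.5999, -0.2842, 0.1944]
eef_rot: [-0.0, 0.668, 0.744, -0.0]
force: [-0.2, -0.2, 0.1]
grip_width: 0.502
grasp_force: 0.0
```

```bash
python3 - <<'E'
from h import *
go(.4885,-.304,.12,1.6753)
im=bot.get_image('scene'); b=im['color'][140:220,190:310]
cv2.imwrite('pics/c4.png',cv2.resize(b,None,fx=5,fy=5,interpolation=2))
for l in ((.117,.045,.142),(.063,.045,.142)): print(proj(im,W((.5160,-.3355,.1045),l)))
E
```

```text
11.1 [ 0.5999 -0.2842  0.1944] [[-0.107, 0.994, -0.0], [0.994, 0.107, -0.0], [-0.0, -0.0, -1.0]] 0.5020380351978495 [-0.2 -0.2  0.1]
theta 1.6778 j [-0.46  0.48  1.4  -0.    1.26 -0.57] shift/0.2: [-0.0391 -0.5644  0.3723] mm [  -7.8 -112.9   74.5] wz total 0.0008 tilt rotvec [-0.0001  0.     -0.    ]
[227.41912681 176.14155398]
[241.54902486 170.44530607]
```

View pics/c4.png

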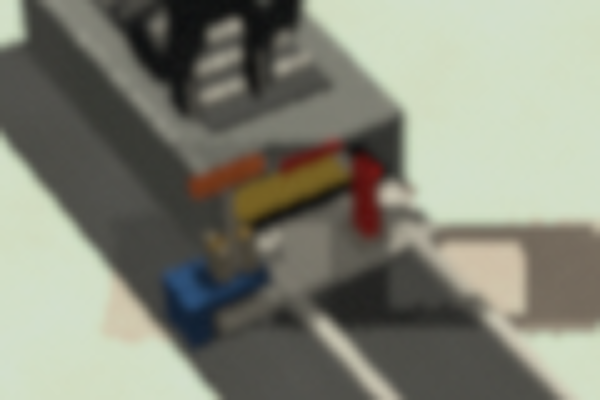

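The pin handle is up and crosswise (crop (190–265,175)), which matches the notch-rest prediction. Next the red grip.

Call:
apply_moves(commands="-0.008 -0.114 0 0 0 0 0; -0.008 -0.114 0 0 0 0 0; -0.008 -0.114 0 0 0 0 0; -0.008 -0.114 0 0 0 0 0; -0.008 -0.114 0 0 0 0 0; 0 0 0.148 0 0 0 0; 0 0 0.148 0 0 0 0; 0 0 0.148 0 0 0 0; 0 0 0.148 0 0 0 0; 0 0 0.148 0 0 0 0")

```text
time_s: 12.15
position: [0.4876, -0.3043, 0.0457]
eef_rot: [0.0, 0.668, 0.744, 0.0]
force: [1.0, -0.2, -0.2]
grip_width: 0.497
grasp_force: 0.0
```

Call:
apply_moves(commands="0 0 0 0 0 0 0; 0 0 0 0 0 0 1; 0 0 0 0 0 0 1; 0 0 0 0 0 0 1; 0 0 0 0 0 0 1; 0 0 0 0 0 0 1; 0 0 0 0 0 0 1; 0 0 0 0 0 0 1; 0 0 0 0 0 0 1; 0 0 0 0 0 0 1")

```text
time_s: 13.15
position: [0.4869, -0.3048, 0.0484]
eef_rot: [0.001, 0.668, 0.744, -0.001]
force: [-5.4, -1.4, 4.7]
grip_width: 0.152
grasp_force: 90.0
```

Call:
apply_moves(commands="0.04 0 0 0 0 0 1; 0.085 0 0 0 0 0 1; 0.085 0 0 0 0 0 1; 0.085 0 0 0 0 0 1; 0.085 0 0 0 0 0 1; 0.085 0 0 0 0 0 1; 0.085 0 0 0 0 0 1; 0.085 0 0 0 0 0 1; 0.085 0 0 0 0 0 1; 0.085 0 0 0 0 0 1")

```text
time_s: 14.15
position: [0.4697, -0.1444, 0.0483]
eef_rot: [0.001, 0.668, 0.744, -0.001]
force: [-6.8, -4.1, 6.0]
grip_width: 0.15
grasp_force: 90.5
```

Call:
apply_moves(commands="0.085 0 0 0 0 0 1; 0.085 0 0 0 0 0 1; 0.085 0 0 0 0 0 1; 0.085 0 0 0 0 0 1; 0.085 0 0 0 0 0 1; 0.085 0 0 0 0 0 1; 0.085 0 0 0 0 0 1; 0.085 0 0 0 0 0 1; 0.085 0 0 0 0 0 1; 0.085 0 0 0 0 0 1")

```text
time_s: 15.15
position: [0.4517, 0.0237, 0.0483]
eef_rot: [0.001, 0.667, 0.745, -0.002]
force: [0.8, -97.2, 3.6]
grip_width: 0.153
grasp_force: 89.8
```

```bash
python3 -c "
from h import *
go(.4524,.0237,.0457,1.6753)"
```

```text
15.15 [0.4517 0.0237 0.0483] [[-0.109, 0.994, -0.0], [0.994, 0.109, -0.005], [-0.004, -0.001, -1.0]] 0.15258394511378423 [  0.8 -97.2   3.6]
theta 1.6805 j [ 0.03  0.34  2.09 -0.01  0.72 -0.07] shift/0.2: [-0.0001  0.0036  0.0128] mm [-0.   0.7  2.6] wz total 0.0016 tilt rotvec [-0.0002  0.0014 -0.    ]
```

Call:
apply_moves(commands="-0.028 0 0 0 0 0 1; 0 0 0 0 0 0 1; 0 0 0 0 0 0 0; 0 0 0 0 0 0 0; 0 0 0 0 0 0 0; 0 0 -0.15 0 0 0 0; 0 0 -0.15 0 0 0 0; 0 0 -0.15 0 0 0 0; 0 0 -0.15 0 0 0 0; 0 0 -0.15 0 0 0 0")

```text
time_s: 16.15
position: [0.4533, 0.0195, 0.1979]
eef_rot: [0.0, 0.669, 0.743, 0.0]
force: [0.4, 0.3, 0.5]
grip_width: 0.502
grasp_force: 0.0
```

Call:
apply_moves(commands="0 -0.2 0 0 0 0 -0.5; 0 -0.2 0 0 0 0 -0.5; 0.1 -0.1 0 0 0 0 -0.5; 0.2 0 0 0 0 0 -0.5; 0.2 0 0 0 0 0 -0.5; 0.2 0 0 0 0 0 -0.5; 0.2 0 0 0 0 0 -0.5; 0 0 0 0 0 0 -0.5; 0 0 0 0 0 0 -0.5; 0 0 0 0 0 0 -0.5")

```text
time_s: 17.15
position: [0.3347, 0.1872, 0.1964]
eef_rot: [0.0, 0.669, 0.743, -0.0]
force: [0.5, 0.9, -0.3]
grip_width: 0.747
grasp_force: 0.0
```

```bash
python3 - <<'E'
from h import *
go(.46,.234,.2)
t=bot.get_image('top'); s=bot.get_image('scene')
cv2.imwrite('pics/top1.png',t['color'])
c=cv2.resize(t['color'][150:250,190:360],None,fx=4.7,fy=4.7,interpolation=2); cv2.imwrite('pics/c5.png',c)
for n in range(4):
    print([[(np.round(d['position'],3).tolist(),round(d['score'],2)) for d in bot.search_frame(im,'pocket%d'%n)[:3]] for im in (t,s)])
E
```

```text
17.15 [0.3347 0.1872 0.1964] [[-0.105, 0.994, -0.0], [0.994, 0.105, -0.001], [-0.001, -0.0, -1.0]] 0.7470324550489931 [ 0.5  0.9 -0.3]
theta 1.676 j [ 0.48  0.04  2.01 -0.    1.09  0.38] shift/0.2: [ 0.1672  0.6477 -0.0181] mm [ 33.4 129.5  -3.6] wz total None tilt rotvec [-0.0001  0.0002 -0.    ]
[[([0.495, -0.128, 0.022], 0.77)], [([0.593, 0.36, 0.014], 0.68), ([0.499, -0.102, 0.02], 0.56), ([0.467, 0.24, 0.011], 0.26)]]
[[([0.495, -0.128, 0.022], 0.77)], [([0.593, 0.36, 0.014], 0.68), ([0.499, -0.102, 0.02], 0.56), ([0.467, 0.24, 0.011], 0.26)]]
[[([0.495, -0.128, 0.022], 0.77)], [([0.593, 0.36, 0.014], 0.68), ([0.499, -0.102, 0.02], 0.56), ([0.467, 0.24, 0.011], 0.26)]]
[[([0.495, -0.128, 0.022], 0.77)], [([0.593, 0.36, 0.014], 0.68), ([0.499, -0.102, 0.02], 0.56), ([0.467, 0.24, 0.011], 0.26)]]
```

View pics/c5.png

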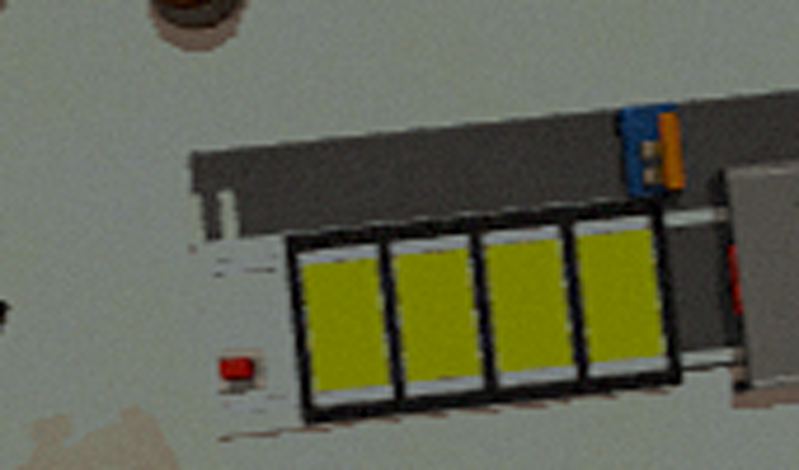

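View pics/top1.png

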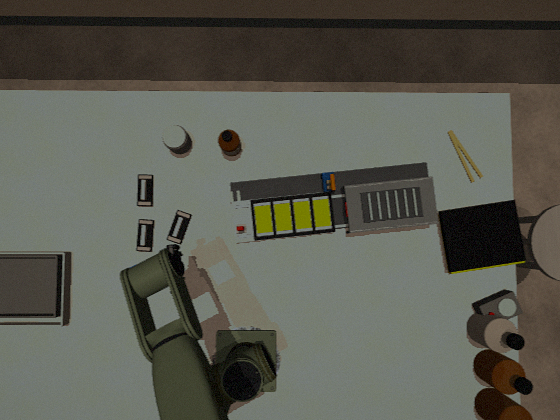

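The carriage is out: frame at crop (288,237)–(680,383), with four yellow pockets. The pin is still crosswise, at (670,150). The rest of the bench shows no fourth holder, only three black ones and the blue one.

```bash
cat >> h.py <<'E'
def yellow(im):
    h=cv2.cvtColor(im['color'],cv2.COLOR_BGR2HSV); m=cv2.inRange(h,(22,150,60),(36,255,255))
    n,l,s,c=cv2.connectedComponentsWithStats(m); return [(c[i],s[i,4]) for i in range(1,n) if s[i,4]>150]
E
python3 - <<'E'
from h import *
t=bot.get_image('top'); s=bot.get_image('scene')
for im in (t,s):
    P=[unproj(im,*c,.02) for c,a in yellow(im) if a<1500]
    print([a for c,a in yellow(im)]); print(np.round(P,4).tolist())
    P=np.array(sorted(P,key=lambda p:-p[1])); d=P[0]-P[-1]; print('yaw',np.arctan2(-d[0],d[1]),np.linalg.norm(d[:2])/3)
b=(.516,-.3365,.1055)
for ims in ([t],[s],[t,s]):
  best=min(((edgefit(ims,[rect(-hx,hx,.183-hy,.183+hy,.028)]*len(ims),b,w=3)+(hx,hy)) for hx in (.062,.063,.064,.066) for hy in (.134,.136,.138,.14)),key=lambda r:r[1]); print(best, W(best[0],(0,.183,.02)))
for (x,y,yaw) in ((.588,.355,-.01),(.4315,.352,-.05),(.46,.234,-.33)):
    R4=rect(-.055,.055,-.026,.026,.014); rb=rect(-.035,.035,-.007,.007,.036)
    for ims in ([t],[s],[t,s]):
        for q in (R4,rb):
            p,e,n=edgefit(ims,[q]*len(ims),(x,y,yaw),w=3); print('h',p.round(4),round(e,2),n)
E
```

```text
[np.int32(437), np.int32(428), np.int32(425), np.int32(429)]
[[0.5098, -0.2608, 0.02], [0.5019, -0.1934, 0.02], [0.4946, -0.1255, 0.02], [0.4875, -0.0583, 0.02]]
yaw 0.10947084653531979 0.06790457060762371
[np.int32(2617), np.int32(232), np.int32(254), np.int32(274), np.int32(294)]
[[0.5078, -0.2596, 0.02], [0.4992, -0.1921, 0.02], [0.4925, -0.1242, 0.02], [0.4858, -0.0569, 0.02]]
yaw 0.10799422755957733 0.06799309304395904
(array([ 0.51075542, -0.33760984,  0.1087229 ]), np.float64(0.1975703331219265), 76, 0.063, 0.136) [ 0.4908983  -0.15569037  0.02      ]
(array([ 0.50976291, -0.33081888,  0.10459281]), np.float64(0.22273140333968075), 63, 0.064, 0.134) [ 0.49065731 -0.14881895  0.02      ]
(array([ 0.51094897, -0.33582818,  0.10768429]), np.float64(0.20996624348102552), 143, 0.064, 0.14) [ 0.49128081 -0.15388818  0.02      ]
h [ 0.5873  0.3531 -0.0059] 0.25 32
h [0.586  0.3669 0.0259] 0.8 24
h [ 0.5884  0.3595 -0.0297] 0.58 36
h [ 0.5753  0.3458 -0.0767] 0.79 26
h [ 0.5882  0.3562 -0.0129] 0.7 68
h [ 0.5834  0.3555 -0.0048] 0.85 51
h [ 0.4312  0.3491 -0.0567] 0.53 32
h [ 0.4339  0.3641 -0.0931] 1.09 24
h [ 0.4324  0.3555 -0.0484] 0.56 34
h [ 0.4206  0.3456 -0.1631] 0.72 26
h [ 0.4314  0.3527 -0.053 ] 0.71 66
h [ 0.4312  0.3516 -0.1438] 0.86 50
h [ 0.4474  0.2382 -0.3518] 0.38 32
h [ 0.4596  0.2349 -0.3333] 0.39 24
h [ 0.4621  0.2424 -0.3654] 0.63 36
h [ 0.4636  0.246  -0.4672] 1.13 25
h [ 0.4596  0.2351 -0.335 ] 0.69 67
h [ 0.46    0.241  -0.5826] 0.84 49
```

Call:
apply_moves(commands="0 0 0 0 0 -0.045 0; 0 0 0 0 0 -0.045 0; 0 0 0 0 0 -0.045 0; 0 0 0 0 0 -0.045 0; 0 0 0 0 0 -0.045 0; 0 0 0 0 0 -0.045 0; 0 0 0 0 0 -0.045 0; 0 0 0 0 0 -0.045 0; 0 0 0 0 0 0 0; 0 0 0 0 0 0 0")

```text
time_s: 18.75
position: [0.3346, 0.1879, 0.1965]
eef_rot: [-0.0, 0.168, 0.986, -0.0]
force: [-1.1, 0.1, -0.1]
grip_width: 0.504
grasp_force: 0.0
```

Call:
apply_moves(commands="-0.101 0.0835 0 0 0 0 0; -0.101 0.0835 0 0 0 0 0; -0.101 0.0835 0 0 0 0 0; -0.101 0.0835 0 0 0 0 0; -0.101 0.0835 0 0 0 0 0; 0 0 0.15 0 0 0 0; 0 0 0.15 0 0 0 0; 0 0 0.15 0 0 0 0; 0 0 0.15 0 0 0 0; 0 0 0 0 0 0 0")

```text
time_s: 19.75
position: [0.4548, 0.2323, 0.073]
eef_rot: [-0.004, 0.167, 0.986, -0.003]
force: [-0.2, -0.1, -0.1]
grip_width: 0.496
grasp_force: 0.0
```

```bash
python3 - <<'E'
from h import *
go(.4577,.233,.0175,2.808)
s=bot.get_image('scene'); b=s['color'][260:370,300:460]; cv2.imwrite('pics/c6.png',cv2.resize(b,None,fx=5,fy=5,interpolation=2))
E
```

```text
19.75 [0.4548 0.2323 0.073 ] [[-0.944, 0.33, -0.008], [0.33, 0.944, -0.004], [0.006, -0.006, -1.0]] 0.4964219575311011 [-0.2 -0.1 -0.1]
theta 2.8056 j [ 0.45  0.38  1.92 -0.    0.85 -0.78] shift/0.2: [-0.0144  0.0097  0.2776] mm [-2.9  1.9 55.5] wz total -0.0008 tilt rotvec [-0.002 -0.002  0.   ]
```

View pics/c6.png

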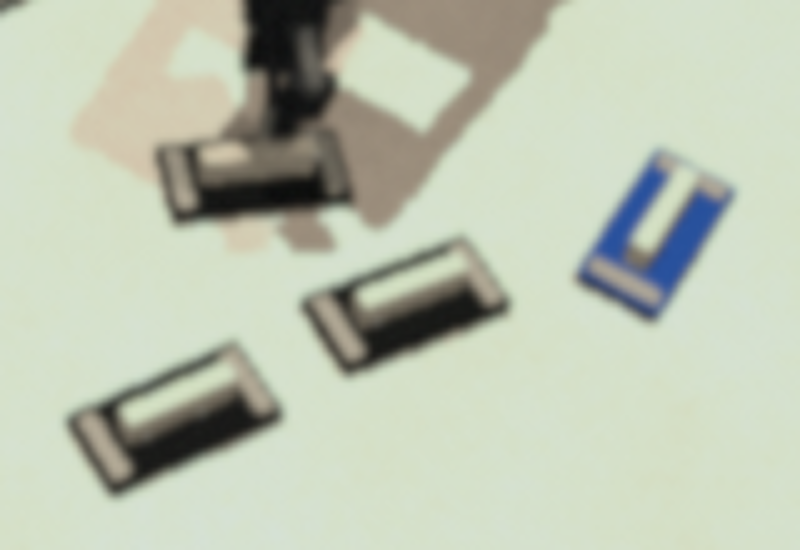

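The gripper is centred over the first holder's rib (crop (265,165)). The other two holders and the blue one haven't moved.

Call:
apply_moves(commands="-0.014 0.01 0.05 0 0 0 0; 0 0 0.05 0 0 0 0; 0 0 0.05 0 0 0 0; 0 0 0.05 0 0 0 0; 0 0 0.05 0 0 0 0; 0 0 0.025 0 0 0 0; 0 0 0 0 0 0 0; 0 0 0 0 0 0 0; 0 0 0 0 0 0 0; 0 0 0 0 0 0 0", newtons=70)

```text
time_s: 20.8
position: [0.4611, 0.2347, 0.0219]
eef_rot: [0.0, 0.166, 0.986, 0.0]
force: [-0.7, 1.1, -0.3]
grip_width: 0.501
grasp_force: 0.0
```

```bash
python3 - <<'E'
from h import *
go(.4577,.233,.0175,2.808)
E
```

```text
20.8 [0.4611 0.2347 0.0219] [[-0.945, 0.328, 0.001], [0.328, 0.945, 0.0], [-0.001, 0.001, -1.0]] 0.5007285901434746 [-0.7  1.1 -0.3]
theta 2.8075 j [ 0.45  0.46  1.97 -0.    0.72 -0.79] shift/0.2: [ 0.013  -0.0137  0.022 ] mm [ 2.6 -2.7  4.4] wz total -0.0002 tilt rotvec [0.0002 0.0002 0.    ]
```

Call:
apply_moves(commands="0.013 -0.0137 0.022 0 0 0 0; 0 0 0 0 0 0 0; 0 0 0 0 0 0 1; 0 0 0 0 0 0 1; 0 0 0 0 0 0 1; 0 0 0 0 0 0 1; 0 0 0 0 0 0 1; 0 0 0 0 0 0 1; 0 0 0 0 0 0 1; 0 0 0 0 0 0 1")

```text
time_s: 21.8
position: [0.4577, 0.233, 0.0174]
eef_rot: [0.0, 0.166, 0.986, 0.0]
force: [-0.1, 0.8, 4.8]
grip_width: 0.144
grasp_force: 70.8
```

```bash
python3 - <<'E'
from h import *
st()
E
```

```text
21.8 [0.4577 0.233  0.0174] [[-0.945, 0.328, 0.001], [0.328, 0.945, 0.0], [-0.001, 0.0, -1.0]] 0.1444798957815949 [-0.1  0.8  4.8]
```

Call:
apply_moves(commands="0 0 -0.05 0 0 0 1; 0 0 -0.1 0 0 0 1; 0 0 -0.1 0 0 0 1; 0 0 -0.1 0 0 0 1; 0 0 -0.1 0 0 -0.035 1; 0 0 -0.05 0 0 -0.035 1; 0 0 0 0 0 -0.035 1; 0 0 0 0 0 -0.035 1; 0 0 0 0 0 0 1; 0 0 0 0 0 0 1")

```text
time_s: 22.8
position: [0.4571, 0.2327, 0.1169]
eef_rot: [-0.0, -0.052, 0.999, -0.0]
force: [-1.0, -0.1, -1.3]
grip_width: 0.141
grasp_force: 69.8
```

```bash
python3 - <<'E'
from h import *
go(.4855,-.0594,.115,3.2484-2*np.pi)
E
```

```text
22.8 [0.4571 0.2327 0.1169] [[-0.995, -0.103, -0.001], [-0.103, 0.995, -0.0], [0.001, -0.0, -1.0]] 0.14055855997889494 [-1.  -0.1 -1.3]
theta -3.0381 j [ 0.45  0.33  1.87 -0.    0.94 -1.23] shift/0.2: [ 0.0097 -1.4672  0.0102] mm [   1.9 -293.4    2. ] wz total -0.0011 tilt rotvec [-0.0001 -0.0002  0.    ]
```

Call:
apply_moves(commands="0.0097 -0.1 0 0 0 -0.001 1; 0 -0.2 0 0 0 0 1; 0 -0.2 0 0 0 0 1; 0 -0.2 0 0 0 0 1; 0 -0.2 0 0 0 0 1; 0 -0.2 0 0 0 0 1; 0 -0.2 0 0 0 0 1; 0 -0.12 0 0 0 0 1; 0 -0.047 0 0 0 0 1; 0 0 0 0 0 0 1")

```text
time_s: 23.8
position: [0.4873, -0.0598, 0.117]
eef_rot: [-0.0, -0.053, 0.999, 0.0]
force: [0.5, -0.1, -1.6]
grip_width: 0.14
grasp_force: 69.8
```

Call:
apply_moves(commands="0 0 0.05 0 0 0 1; 0 0 0.05 0 0 0 1; 0 0 0.05 0 0 0 1; 0 0 0.05 0 0 0 1; 0 0 0.05 0 0 0 1; 0 0 0 0 0 0 1; 0 0 0 0 0 0 1; 0 0 0 0 0 0 1; 0 0 0 0 0 0 1; 0 0 0 0 0 0 1")

```text
time_s: 24.8
position: [0.4876, -0.0591, 0.0675]
eef_rot: [0.0, -0.054, 0.999, -0.0]
force: [0.2, -0.0, -1.4]
grip_width: 0.146
grasp_force: 69.8
```

```bash
python3 - <<'E'
from h import *
go(.4855,-.0594,.0375,3.2484-2*np.pi)
t=bot.get_image('top'); s=bot.get_image('scene')
a=t['color'][170:260,220:360]; b=s['color'][160:270,210:350]
cv2.imwrite('pics/c7.png',np.hstack([cv2.resize(a,(400,257),interpolation=2),cv2.resize(b,(327,257),interpolation=2)]))
E
```

```text
24.8 [ 0.4876 -0.0591  0.0675] [[-0.994, -0.109, 0.001], [-0.109, 0.994, -0.0], [-0.001, -0.0, -1.0]] 0.14599018735573405 [ 0.2 -0.  -1.4]
theta -3.0328 j [-0.14  0.36  1.98 -0.    0.8  -1.82] shift/0.2: [ 0.0108 -0.0003  0.1501] mm [ 2.2 -0.1 30. ] wz total 0.0006 tilt rotvec [-0.0001  0.0003 -0.    ]
```

View pics/c7.png

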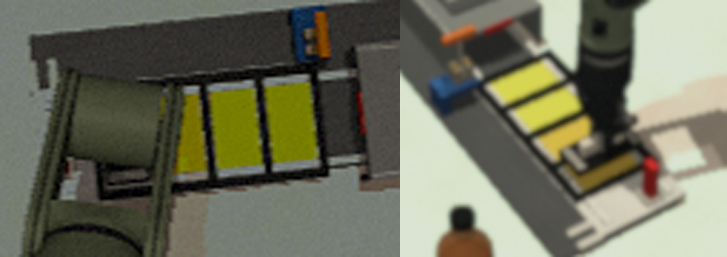

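The holder hangs over pocket 0 (right crop, about (600,150)). I'll correct by 2 mm and lower it.

Call:
apply_moves(commands="0.0108 0 0 0 0 0 1; 0 0 0.03 0 0 0 1; 0 0 0.03 0 0 0 1; 0 0 0.03 0 0 0 1; 0 0 0.03 0 0 0 1; 0 0 0.01 0 0 0 1; 0 0 0.01 0 0 0 1; 0 0 0.008 0 0 0 1; 0 0 0 0 0 0 1; 0 0 0 0 0 0 1")

```text
time_s: 25.9
position: [0.4853, -0.0593, 0.0376]
eef_rot: [0.0, -0.054, 0.999, -0.0]
force: [-0.1, 0.1, -1.1]
grip_width: 0.143
grasp_force: 70.0
```

Call:
apply_moves(commands="0 0 0.004 0 0 0 1; 0 0 0 0 0 0 0.1; 0 0 0 0 0 0 0.1; 0 0 0 0 0 0 0.1; 0 0 0 0 0 0 0.1; 0 0 -0.1 0 0 0 0.1; 0 0 -0.15 0 0 0 0; 0 0 -0.15 0 0 0 0; 0 0 -0.1 0 0 0 0; 0 0 0 0 0 0 0")

```text
time_s: 26.9
position: [0.4871, -0.0595, 0.1394]
eef_rot: [0.003, -0.054, 0.999, -0.001]
force: [0.3, 0.3, 0.3]
grip_width: 0.5
grasp_force: 0.0
```

Call:
apply_moves(commands="0 0.1 0 0 0 0 0; 0 0.2 0 0 0 0 0; 0 0.2 0 0 0 0 0; 0 0.2 0 0 0 0 0; 0 0.2 0 0 0 0 0; 0 0.2 0 0 0 0 0; 0 0.1 0 0 0 0 0; 0 0 0 0 0 0 0; 0 0 0 0 0 0 0; 0 0 0 0 0 0 0")

```text
time_s: 27.9
position: [0.4588, 0.1783, 0.136]
eef_rot: [-0.001, -0.054, 0.999, -0.0]
force: [-0.3, 0.0, -0.2]
grip_width: 0.501
grasp_force: 0.0
```

```bash
python3 - <<'E'
from h import *
t=bot.get_image('top'); s=bot.get_image('scene')
go(.429,.3478,.09,np.pi-.056)
a=t['color'][160:310,110:360]; b=s['color'][140:380,200:470]
cv2.imwrite('pics/c8.png',np.vstack([cv2.resize(a,(500,300),interpolation=2),cv2.resize(b,(500,300),interpolation=2)[:300]]))
for (x,y,yaw) in ((.588,.355,-.01),(.4315,.352,-.05)):
    R4=rect(-.055,.055,-.026,.026,.014)
    for ims in ([t],[s],[t,s]):
        p,e,n=edgefit(ims,[R4]*len(ims),(x,y,yaw),w=4); print('h',p.round(4),round(e,2),n)
E
```

```text
28.0 [0.4591 0.1782 0.1364] [[-0.994, -0.107, -0.001], [-0.107, 0.994, -0.001], [0.001, -0.0, -1.0]] 0.49980274542442965 [ 0.4 -0.1 -0.3]
theta -3.0342 j [ 0.35  0.28  1.89 -0.    0.98 -1.33] shift/0.2: [0.0586 0.8592 0.2316] mm [ 11.7 171.8  46.3] wz total -1.948 tilt rotvec [-0.0001 -0.0002  0.    ]
h [0.5874 0.3528 0.0031] 0.41 32
h [ 0.5884  0.3592 -0.0291] 0.54 36
h [ 0.588   0.3563 -0.0066] 0.74 68
h [0.4572 0.3596 0.126 ] 0.41 19
h [ 0.4321  0.3563 -0.0475] 0.6 34
h [ 0.4326  0.357  -0.0455] 0.73 48
```

View pics/c8.png

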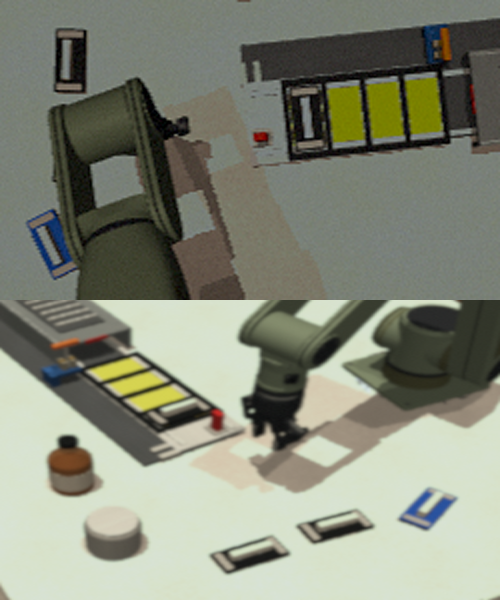

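Pocket 0 is filled squarely (top crop (307,113)). The remaining holders are in place. Next holder: (0.429, 0.348).

Call:
apply_moves(commands="0.0117 0.172 0 0 0 0 0; 0.0117 0.172 0 0 0 0 0; 0.0117 0.172 0 0 0 0 0; 0.0117 0.172 0 0 0 0 0; 0.0117 0.172 0 0 0 0 0; 0 0 0.116 0 0 0.0255 0; 0 0 0.116 0 0 0.0255 0; 0 0 0 0 0 0 0; 0 0 0 0 0 0 0; 0 0 0 0 0 0 0")

```text
time_s: 29.0
position: [0.4298, 0.3491, 0.0915]
eef_rot: [0.001, 0.026, 1.0, 0.001]
force: [-0.4, -0.4, 0.8]
grip_width: 0.502
grasp_force: 0.0
```

```bash
python3 - <<'E'
from h import *
go(.429,.3478,.0175,np.pi-.053)
E
```

```text
29.0 [0.4298 0.3491 0.0915] [[-0.999, 0.051, 0.002], [0.051, 0.999, 0.001], [-0.002, 0.001, -1.0]] 0.5016623980152727 [-0.4 -0.4  0.8]
theta 3.0904 j [ 0.66  0.41  1.81 -0.    0.92 -0.86] shift/0.2: [ 0.0043 -0.007   0.37  ] mm [ 0.9 -1.4 74. ] wz total 0.0006 tilt rotvec [0.0004 0.0006 0.    ]
```

Call:
apply_moves(commands="0.004 -0.006 0.09 0 0 0 0; 0 0 0.09 0 0 0 0; 0 0 0.09 0 0 0 0; 0 0 0.06 0 0 0 0; 0 0 0.036 0 0 0 0; 0 0 0 0 0 0 0; 0 0 0 0 0 0 0; 0 0 0 0 0 0 0; 0 0 0 0 0 0 0; 0 0 0 0 0 0 0")

```text
time_s: 30.0
position: [0.4281, 0.3481, 0.0175]
eef_rot: [0.0, 0.026, 1.0, 0.0]
force: [0.7, 0.3, 0.2]
grip_width: 0.499
grasp_force: 0.0
```

```bash
python3 - <<'E'
from h import *
go(.429,.3478,.0175,np.pi-.053)
E
```

```text
30.0 [0.4281 0.3481 0.0175] [[-0.999, 0.051, 0.001], [0.051, 0.999, 0.0], [-0.001, 0.001, -1.0]] 0.4989614911588727 [0.7 0.3 0.2]
theta 3.0905 j [ 0.66  0.5   1.89 -0.    0.75 -0.86] shift/0.2: [-0.0046 -0.0012  0.0002] mm [-0.9 -0.2  0. ] wz total 0.0006 tilt rotvec [0.0002 0.0002 0.    ]
```

Call:
apply_moves(commands="-0.0045 -0.001 0 0 0 0 0; 0 0 0 0 0 0 1; 0 0 0 0 0 0 1; 0 0 0 0 0 0 1; 0 0 0 0 0 0 1; 0 0 0 0 0 0 1; 0 0 0 0 0 0 1; 0 0 0 0 0 0 1; 0 0 -0.05 0 0 0 1; 0 0 -0.1 0 0 0 1")

```text
time_s: 31.0
position: [0.4272, 0.3463, 0.0457]
eef_rot: [-0.002, 0.026, 1.0, -0.002]
force: [0.3, 0.1, -2.4]
grip_width: 0.145
grasp_force: 70.3
```

Call:
apply_moves(commands="0 0 -0.1 0 0 0 1; 0 0 -0.1 0 0 0 1; 0 0 -0.1 0 0 0 1; 0 0 -0.05 0 0 -0.025 1; 0 0 0 0 0 -0.0255 1; 0 0 0 0 0 0 1; 0 0 0 0 0 0 1; 0 0 0 0 0 0 1; 0 0 0 0 0 0 1; 0 0 0 0 0 0 1")

```text
time_s: 32.0
position: [0.4287, 0.3476, 0.1168]
eef_rot: [-0.0, -0.053, 0.999, -0.0]
force: [1.5, 0.2, -1.3]
grip_width: 0.145
grasp_force: 70.3
```

```bash
python3 - <<'E'
from h import *
go(.4928,-.1270,.115,3.2484-2*np.pi)
E
```

```text
32.0 [0.4287 0.3476 0.1168] [[-0.994, -0.107, -0.0], [-0.107, 0.994, -0.0], [0.0, -0.0, -1.0]] 0.14465508724678458 [ 1.5  0.2 -1.3]
theta -3.0346 j [ 0.66  0.38  1.78 -0.    0.98 -1.02] shift/0.2: [-0.0653 -2.3934  0.01  ] mm [ -13.1 -478.7    2. ] wz total 0.0001 tilt rotvec [-0.0001 -0.0001  0.    ]
```

Call:
apply_moves(commands="-0.0065 -0.1 -0.05 0 0 0 1; -0.0065 -0.2 0 0 0 0 1; -0.0065 -0.2 0 0 0 0 1; -0.0065 -0.2 0 0 0 0 1; -0.0065 -0.2 0 0 0 0 1; -0.0065 -0.2 0 0 0 0 1; -0.0065 -0.2 0 0 0 0 1; -0.0065 -0.2 0 0 0 0 1; -0.0065 -0.2 0 0 0 0 1; -0.0065 -0.2 0 0 0 0 1")

```text
time_s: 33.0
position: [0.4825, -0.0304, 0.1272]
eef_rot: [0.0, -0.053, 0.999, -0.0]
force: [0.4, 0.4, -1.6]
grip_width: 0.147
grasp_force: 70.3
```

Call:
apply_moves(commands="0 -0.2 0 0 0 0 1; 0 -0.2 0 0 0 0 1; 0 -0.0934 0 0 0 0 1; 0 0 0 0 0 0 1; 0 0 0.1 0 0 0 1; 0 0 0.1 0 0 0 1; 0 0 0.05 0 0 0 1; 0 0 0 0 0 0 1; 0 0 0 0 0 0 1; 0 0 0 0 0 0 1")

```text
time_s: 34.0
position: [0.4938, -0.1268, 0.078]
eef_rot: [0.001, -0.054, 0.999, -0.0]
force: [-1.0, -0.5, -2.1]
grip_width: 0.144
grasp_force: 70.3
```

```bash
python3 - <<'E'
from h import *
go(.4928,-.1270,.0375,3.2484-2*np.pi)
E
```

```text
34.0 [ 0.4938 -0.1268  0.078 ] [[-0.994, -0.108, 0.002], [-0.108, 0.994, -0.001], [-0.002, -0.001, -1.0]] 0.14443320245817318 [-1.  -0.5 -2.1]
theta -3.0337 j [-0.27  0.37  1.93 -0.    0.84 -1.95] shift/0.2: [ 0.0052 -0.0005  0.2026] mm [ 1.  -0.1 40.5] wz total 0.0003 tilt rotvec [-0.0003  0.0006 -0.    ]
```

Call:
apply_moves(commands="0.003 0 0.04 0 0 0 1; 0 0 0.04 0 0 0 1; 0 0 0.04 0 0 0 1; 0 0 0.03 0 0 0 1; 0 0 0 0 0 0 1; 0 0 0 0 0 0 1; 0 0 0 0 0 0 1; 0 0 0 0 0 0 1; 0 0 0 0 0 0 1; 0 0 0 0 0 0 1")

```text
time_s: 35.0
position: [0.4925, -0.127, 0.0473]
eef_rot: [0.0, -0.054, 0.999, -0.0]
force: [-0.5, -0.2, -1.7]
grip_width: 0.146
grasp_force: 70.3
```

```bash
python3 - <<'E'
from h import *
go(.4928,-.1270,.0375,3.2484-2*np.pi)
E
```

```text
35.0 [ 0.4925 -0.127   0.0473] [[-0.994, -0.107, 0.0], [-0.107, 0.994, -0.0], [-0.0, -0.0, -1.0]] 0.14592270409916333 [-0.5 -0.2 -1.7]
theta -3.0342 j [-0.27  0.41  1.96 -0.    0.77 -1.95] shift/0.2: [-0.0015 -0.0003  0.049 ] mm [-0.3 -0.1  9.8] wz total 0.0002 tilt rotvec [-0.0001  0.0001 -0.    ]
```

Call:
apply_moves(commands="-0.0015 0 0.01 0 0 0 1; 0 0 0.01 0 0 0 1; 0 0 0.01 0 0 0 1; 0 0 0.01 0 0 0 1; 0 0 0.008 0 0 0 1; 0 0 0 0 0 0 1; 0 0 0 0 0 0 1; 0 0 0 0 0 0 1; 0 0 0 0 0 0 1; 0 0 0 0 0 0 1")

```text
time_s: 36.0
position: [0.4927, -0.1269, 0.0375]
eef_rot: [-0.0, -0.054, 0.999, -0.0]
force: [0.6, 0.2, -1.8]
grip_width: 0.144
grasp_force: 70.2
```

Call:
apply_moves(commands="0 0 0.004 0 0 0 1; 0 0 0 0 0 0 0.1; 0 0 0 0 0 0 0.1; 0 0 0 0 0 0 0.1; 0 0 0 0 0 0 0.1; 0 0 -0.1 0 0 0 0.1; 0 0 -0.15 0 0 0 0; 0 0 -0.15 0 0 0 0; 0 0 -0.1 0 0 0 0; 0 0 0 0 0 0 0")

```text
time_s: 37.0
position: [0.4946, -0.1275, 0.1395]
eef_rot: [0.003, -0.054, 0.999, -0.001]
force: [0.3, -0.8, -0.4]
grip_width: 0.498
grasp_force: 0.0
```

Call:
apply_moves(commands="0 0.1 0 0 0 0 0; 0 0.2 0 0 0 0 0; 0 0.2 0 0 0 0 0; 0 0.2 0 0 0 0 0; 0 0.2 0 0 0 0 0; 0 0.2 0 0 0 0 0; 0 0.2 0 0 0 0 0; 0 0.1 0 0 0 0 0; 0 0 0 0 0 0 0; 0 0 0 0 0 0 0")

```text
time_s: 38.0
position: [0.462, 0.1512, 0.1356]
eef_rot: [-0.001, -0.054, 0.999, -0.001]
force: [-0.4, -0.8, 0.7]
grip_width: 0.499
grasp_force: 0.0
```

```bash
python3 - <<'E'
from h import *
t=bot.get_image('top'); s=bot.get_image('scene')
go(.5851,.3518,.09,np.pi-.009)
a=t['color'][160:310,110:360]; b=s['color'][140:380,200:470]
cv2.imwrite('pics/c9.png',np.vstack([cv2.resize(a,(500,300),interpolation=2),cv2.resize(b,(500,300),interpolation=2)[:300]]))
for (x,y,yaw) in ((.588,.355,-.01),):
    R4=rect(-.055,.055,-.026,.026,.014)
    for ims in ([t],[s],[t,s]):
        p,e,n=edgefit(ims,[R4]*len(ims),(x,y,yaw),w=4); print('h',p.round(4),round(e,2),n)
E
```

```text
38.1 [0.4624 0.1505 0.1361] [[-0.994, -0.106, -0.001], [-0.106, 0.994, -0.001], [0.001, -0.001, -1.0]] 0.5008633680638349 [-0.2  0.9 -0.4]
theta -3.035 j [ 0.29  0.27  1.9  -0.    0.97 -1.39] shift/0.2: [-0.7172  0.9358  0.2288] mm [-143.4  187.2   45.8] wz total -1.9632 tilt rotvec [-0.0002 -0.0004  0.    ]
h [ 0.5877  0.3534 -0.0234] 0.44 32
h [ 0.5877  0.3594 -0.0271] 0.62 36
h [ 0.5883  0.3564 -0.0018] 0.76 68
```

View pics/c9.png

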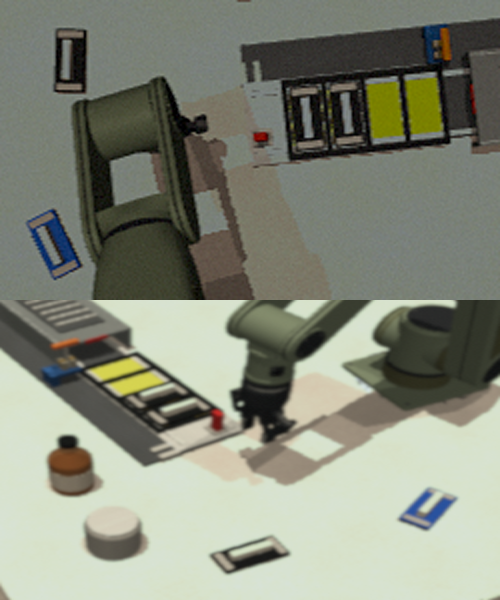

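Two holders are seated and the last one hasn't moved.

Call:
apply_moves(commands="-0.1195 0.156 0 0 0 0 0; -0.1195 0.156 0 0 0 0 0; -0.1195 0.156 0 0 0 0 0; -0.1195 0.156 0 0 0 0 0; -0.1195 0.156 0 0 0 0 0; -0.1195 0.156 0 0 0 0 0; 0 0 0.115 0 0 0.0387 0; 0 0 0.115 0 0 0 0; 0 0 0 0 0 0 0; 0 0 0 0 0 0 0")

```text
time_s: 39.1
position: [0.5856, 0.3517, 0.0905]
eef_rot: [-0.0, 0.008, 1.0, -0.0]
force: [0.9, -0.1, 0.2]
grip_width: 0.5
grasp_force: 0.0
```

```bash
python3 - <<'E'
from h import *
go(.5851,.3518,.0175,np.pi-.015)
E
```

```text
39.1 [0.5856 0.3517 0.0905] [[-1.0, 0.016, -0.001], [0.016, 1.0, -0.001], [0.001, -0.001, -1.0]] 0.5001910342199863 [ 0.9 -0.1  0.2]
theta 3.126 j [ 0.52  0.59  1.48 -0.    1.07 -1.03] shift/0.2: [0.0022 0.0006 0.3648] mm [ 0.4  0.1 73. ] wz total -0.0002 tilt rotvec [-0.0002 -0.0003  0.    ]
```

Call:
apply_moves(commands="0.002 0.0006 0.09 0 0 0 0; 0 0 0.09 0 0 0 0; 0 0 0.09 0 0 0 0; 0 0 0.06 0 0 0 0; 0 0 0.034 0 0 0 0; 0 0 0 0 0 0 0; 0 0 0 0 0 0 0; 0 0 0 0 0 0 0; 0 0 0 0 0 0 0; 0 0 0 0 0 0 0")

```text
time_s: 40.1
position: [0.585, 0.3533, 0.0184]
eef_rot: [0.0, 0.007, 1.0, 0.0]
force: [-0.6, 0.5, -0.1]
grip_width: 0.498
grasp_force: 0.0
```

```bash
python3 - <<'E'
from h import *
go(.5851,.3518,.0175,np.pi-.015)
E
```

```text
40.1 [0.585  0.3533 0.0184] [[-1.0, 0.014, 0.001], [0.014, 1.0, 0.0], [-0.001, 0.0, -1.0]] 0.4977671374065948 [-0.6  0.5 -0.1]
theta 3.1274 j [ 0.53  0.66  1.55 -0.    0.93 -1.03] shift/0.2: [-0.0005 -0.0073  0.0046] mm [-0.1 -1.5  0.9] wz total 0.0003 tilt rotvec [0.0001 0.0003 0.    ]
```

Close and lift, then turn by +0.121 rad.

Call:
apply_moves(commands="0 -0.007 0.004 0 0 0 0; 0 0 0 0 0 0 1; 0 0 0 0 0 0 1; 0 0 0 0 0 0 1; 0 0 0 0 0 0 1; 0 0 0 0 0 0 1; 0 0 0 0 0 0 1; 0 0 0 0 0 0 1; 0 0 -0.05 0 0 0 1; 0 0 -0.1 0 0 0 1")

```text
time_s: 41.1
position: [0.5831, 0.3506, 0.0452]
eef_rot: [-0.002, 0.007, 1.0, -0.002]
force: [1.0, 0.6, -2.0]
grip_width: 0.139
grasp_force: 70.3
```

Call:
apply_moves(commands="0 0 -0.1 0 0 0 1; 0 0 -0.1 0 0 0 1; 0 0 -0.1 0 0 0 1; 0 0 -0.1 0 0 0 1; 0 0 0 0 0 -0.0385 1; 0 0 0 0 0 0 1; 0 0 0 0 0 0 1; 0 0 0 0 0 0 1; 0 0 0 0 0 0 1; 0 0 0 0 0 0 1")

```text
time_s: 42.1
position: [0.5846, 0.3516, 0.1266]
eef_rot: [-0.0, -0.053, 0.999, -0.0]
force: [0.8, -0.6, -1.6]
grip_width: 0.141
grasp_force: 70.2
```

```bash
python3 - <<'E'
from h import *
go(.5000,-.1946,.12,3.2484-2*np.pi)
E
```

```text
42.1 [0.5846 0.3516 0.1266] [[-0.994, -0.106, -0.001], [-0.106, 0.994, -0.001], [0.001, -0.0, -1.0]] 0.140905485365326 [ 0.8 -0.6 -1.6]
theta -3.0354 j [ 0.52  0.56  1.44 -0.    1.14 -1.15] shift/0.2: [ 0.7101 -2.6708  0.0347] mm [ 142.  -534.2    6.9] wz total -0.0002 tilt rotvec [-0.0001 -0.0002  0.    ]
```

Call:
apply_moves(commands="0.0507 -0.1908 0 0 0 0 1; 0.0507 -0.1908 0 0 0 0 1; 0.0507 -0.1908 0 0 0 0 1; 0.0507 -0.1908 0 0 0 0 1; 0.0507 -0.1908 0 0 0 0 1; 0.0507 -0.1908 0 0 0 0 1; 0.0507 -0.1908 0 0 0 0 1; 0.0507 -0.1908 0 0 0 0 1; 0.0507 -0.1908 0 0 0 0 1; 0.0507 -0.1908 0 0 0 0 1")

```text
time_s: 43.1
position: [0.5243, -0.0401, 0.1273]
eef_rot: [0.0, -0.053, 0.999, -0.0]
force: [-0.2, -0.5, -2.3]
grip_width: 0.142
grasp_force: 70.2
```

Call:
apply_moves(commands="0.0507 -0.1908 0 0 0 0 1; 0.0507 -0.1908 0 0 0 0 1; 0.0507 -0.1908 0 0 0 0 1; 0.0507 -0.1908 0 0 0 0 1; 0 0 0.1 0 0 0 1; 0 0 0.1 0 0 0 1; 0 0 0.05 0 0 0 1; 0 0 0 0 0 0 1; 0 0 0 0 0 0 1; 0 0 0 0 0 0 1")

```text
time_s: 44.1
position: [0.5014, -0.1946, 0.0781]
eef_rot: [0.001, -0.054, 0.999, -0.0]
force: [0.3, 0.7, -1.0]
grip_width: 0.145
grasp_force: 70.2
```

```bash
python3 - <<'E'
from h import *
go(.5000,-.1946,.0375,3.2484-2*np.pi)
E
```

```text
44.1 [ 0.5014 -0.1946  0.0781] [[-0.994, -0.107, 0.002], [-0.107, 0.994, -0.001], [-0.002, -0.001, -1.0]] 0.14520823920932488 [ 0.3  0.7 -1. ]
theta -3.0343 j [-0.39  0.41  1.86 -0.    0.87 -2.07] shift/0.2: [0.0074 0.0012 0.203 ] mm [ 1.5  0.2 40.6] wz total 0.0002 tilt rotvec [-0.0004  0.0006 -0.    ]
```

Call:
apply_moves(commands="0.004 0.001 0.04 0 0 0 1; 0 0 0.04 0 0 0 1; 0 0 0.04 0 0 0 1; 0 0 0.03 0 0 0 1; 0 0 0 0 0 0 1; 0 0 0 0 0 0 1; 0 0 0 0 0 0 1; 0 0 0 0 0 0 1; 0 0 0 0 0 0 1; 0 0 0 0 0 0 1")

```text
time_s: 45.1
position: [0.4998, -0.1946, 0.0473]
eef_rot: [0.0, -0.053, 0.999, -0.0]
force: [0.6, 0.1, -2.6]
grip_width: 0.143
grasp_force: 70.2
```

```bash
python3 - <<'E'
from h import *
go(.5000,-.1946,.0375,3.2484-2*np.pi)
E
```

```text
45.1 [ 0.4998 -0.1946  0.0473] [[-0.994, -0.106, 0.0], [-0.106, 0.994, -0.0], [-0.0, -0.0, -1.0]] 0.14344521954594752 [ 0.6  0.1 -2.6]
theta -3.0349 j [-0.39  0.45  1.9  -0.    0.8  -2.07] shift/0.2: [-0.001  -0.0001  0.049 ] mm [-0.2 -0.   9.8] wz total -0.0 tilt rotvec [-0.0001  0.0001 -0.    ]
```

Call:
apply_moves(commands="-0.001 0 0.01 0 0 0 1; 0 0 0.01 0 0 0 1; 0 0 0.01 0 0 0 1; 0 0 0.01 0 0 0 1; 0 0 0.009 0 0 0 1; 0 0 0 0 0 0 1; 0 0 0 0 0 0 1; 0 0 0 0 0 0 1; 0 0 0 0 0 0 1; 0 0 0 0 0 0 1")

```text
time_s: 46.1
position: [0.5, -0.1945, 0.0373]
eef_rot: [0.0, -0.053, 0.999, -0.0]
force: [0.9, -0.3, -1.0]
grip_width: 0.143
grasp_force: 70.4
```

Call:
apply_moves(commands="0 0 0.003 0 0 0 1; 0 0 0 0 0 0 0.1; 0 0 0 0 0 0 0.1; 0 0 0 0 0 0 0.1; 0 0 0 0 0 0 0.1; 0 0 -0.1 0 0 0 0.1; 0 0 -0.15 0 0 0 0; 0 0 -0.15 0 0 0 0; 0 0 -0.1 0 0 0.045 0; 0 0 0 0 0 0.045 0")

```text
time_s: 47.1
position: [0.5018, -0.1953, 0.14]
eef_rot: [0.003, 0.091, 0.996, -0.001]
force: [0.2, 0.6, -0.7]
grip_width: 0.5
grasp_force: 0.0
```

Call:
apply_moves(commands="0 0 0 0 0 0.045 0; 0 0 0 0 0 0.045 0; 0 0 0 0 0 0.045 0; 0 0 0 0 0 0.045 0; 0 0 0 0 0 0.045 0; 0 0 0 0 0 0.045 0; 0 0 0 0 0 0.045 0; 0 0 0 0 0 0.045 0; 0 0 0 0 0 0.045 0; 0 0 0 0 0 0.005 0")

```text
time_s: 48.1
position: [0.4998, -0.1945, 0.1366]
eef_rot: [-0.0, 0.669, 0.744, -0.0]
force: [0.2, -0.5, 0.0]
grip_width: 0.499
grasp_force: 0.0
```

Call:
apply_moves(commands="0.15 -0.05 0 0 0 0 0; 0.2 -0.05 0 0 0 0 0; 0.2 -0.05 0 0 0 0 0; 0.2 0 0 0 0 0 0; 0.2 0 0 0 0 0 0; 0.2 0 0 0 0 0 0; 0.2 0 0 0 0 0 0; 0.2 0 0 0 0 0 0; 0 0 0 0 0 0 0; 0 0 0 0 0 0 0")

```text
time_s: 49.1
position: [0.4369, 0.1111, 0.1367]
eef_rot: [0.0, 0.667, 0.745, -0.0]
force: [0.1, -0.6, -1.2]
grip_width: 0.502
grasp_force: 0.0
```

```bash
python3 - <<'E'
from h import *
t=bot.get_image('top'); s=bot.get_image('scene')
go(.4521,.0176,.14,1.6776)
a=t['color'][140:310,110:360]; b=s['color'][140:380,200:470]
a=cv2.resize(t['color'][160:250,215:375],(620,349),interpolation=2)
cv2.imwrite('pics/c10.png',np.vstack([a,cv2.resize(s['color'][150:260,200:395],(620,250),interpolation=2)]))
h=cv2.cvtColor(t['color'],cv2.COLOR_BGR2HSV); m=(cv2.inRange(h,(0,180,80),(6,255,255))|cv2.inRange(h,(174,180,80),(180,255,255)))
n,l,st_,c=cv2.connectedComponentsWithStats(m); print([(c[i].round(1),st_[i,4],unproj(t,*c[i],.085).round(4)) for i in range(1,n) if st_[i,4]>5])
E
```

```text
49.2 [0.4371 0.1098 0.1366] [[-0.107, 0.994, -0.0], [0.994, 0.107, -0.001], [-0.0, -0.0, -1.0]] 0.4996716651577079 [-0.1 -0.7  1. ]
theta 1.678 j [ 0.22  0.22  1.98 -0.    0.95  0.11] shift/0.2: [-0.4664  0.0253 -0.0167] mm [-93.3   5.1  -3.3] wz total 0.0001 tilt rotvec [-0.0001  0.0002 -0.    ]
[(array([239.7, 227.7]), np.int32(21), array([0.4549, 0.0178, 0.085 ])), (array([491.4, 313.3]), np.int32(9), array([ 0.1726, -0.8138,  0.085 ]))]
```

View pics/c10.png

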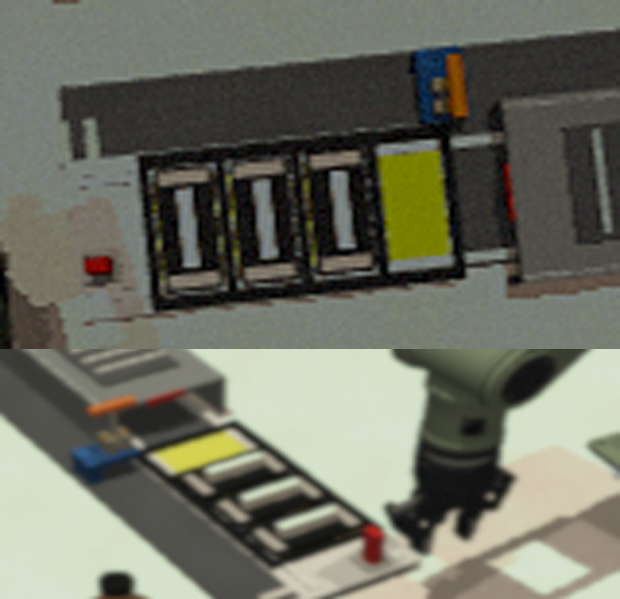

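All three holders sit flat and square in pockets 0–2, pocket 3 is empty, and the pin is still up. Now the carriage goes home.

Call:
apply_moves(commands="-0.1166 0.0063 0 0 0 0 0; -0.1166 0.0063 0 0 0 0 0; -0.1166 0.0063 0 0 0 0 0; -0.1166 0.0063 0 0 0 0 0; 0 0 0 0 0 0 0; 0 0 0.11 0 0 0 0; 0 0 0.11 0 0 0 0; 0 0 0.11 0 0 0 0; 0 0 0.107 0 0 0 0; 0 0 0 0 0 0 0", newtons=90)

```text
time_s: 50.2
position: [0.4498, 0.0181, 0.0472]
eef_rot: [-0.002, 0.669, 0.744, -0.002]
force: [-0.6, 0.1, 0.1]
grip_width: 0.5
grasp_force: 0.0
```

Call:
apply_moves(commands="0 0 0 0 0 0 0; 0 0 0 0 0 0 0; 0 0 0 0 0 0 1; 0 0 0 0 0 0 1; 0 0 0 0 0 0 1; 0 0 0 0 0 0 1; 0 0 0 0 0 0 1; 0 0 0 0 0 0 1; 0 0 0 0 0 0 1; 0 0 0 0 0 0 1")

```text
time_s: 51.2
position: [0.4523, 0.0183, 0.0503]
eef_rot: [0.0, 0.668, 0.744, 0.0]
force: [-2.1, -0.1, 4.8]
grip_width: 0.149
grasp_force: 88.0
```

```bash
python3 - <<'E'
from h import *
go(.4521+.326*.1066,.0176-.326*.9943,.0485,1.6776)
E
```

```text
51.2 [0.4523 0.0183 0.0503] [[-0.107, 0.994, 0.001], [0.994, 0.107, -0.0], [-0.0, 0.001, -1.0]] 0.14864412579420888 [-2.1 -0.1  4.8]
theta 1.6776 j [ 0.02  0.34  2.08 -0.    0.72 -0.09] shift/0.2: [-1.6334e+00 -1.3000e-03  9.5000e-03] mm [-3.267e+02 -3.000e-01  1.900e+00] wz total -0.0 tilt rotvec [0.0004 0.0001 0.    ]
```

Call:
apply_moves(commands="-0.02 0 0 0 0 0 1; -0.05 0 0 0 0 0 1; -0.085 0 0 0 0 0 1; -0.085 0 0 0 0 0 1; -0.085 0 0 0 0 0 1; -0.085 0 0 0 0 0 1; -0.085 0 0 0 0 0 1; -0.085 0 0 0 0 0 1; -0.085 0 0 0 0 0 1; -0.085 0 0 0 0 0 1")

```text
time_s: 52.2
position: [0.4683, -0.1308, 0.0503]
eef_rot: [0.0, 0.669, 0.744, 0.001]
force: [-0.1, 3.9, 4.2]
grip_width: 0.15
grasp_force: 88.0
```

Call:
apply_moves(commands="-0.085 0 0 0 0 0 1; -0.085 0 0 0 0 0 1; -0.085 0 0 0 0 0 1; -0.085 0 0 0 0 0 1; -0.085 0 0 0 0 0 1; -0.085 0 0 0 0 0 1; -0.085 0 0 0 0 0 1; -0.085 0 0 0 0 0 1; -0.05 0 0 0 0 0 1; -0.04 0 0 0 0 0 1")

```text
time_s: 53.2
position: [0.4848, -0.2844, 0.0503]
eef_rot: [0.0, 0.669, 0.744, 0.0]
force: [0.4, 3.0, 5.3]
grip_width: 0.157
grasp_force: 88.3
```

```bash
python3 - <<'E'
from h import *
go(.4521+.326*.1066,.0176-.326*.9943,.0485,1.6776)
E
```

```text
53.2 [ 0.4848 -0.2844  0.0503] [[-0.106, 0.994, 0.001], [0.994, 0.106, -0.0], [-0.0, 0.001, -1.0]] 0.1567758348531373 [0.4 3.  5.3]
theta 1.677 j [-0.55  0.47  1.83  0.    0.83 -0.66] shift/0.2: [-0.1111 -0.0014  0.009 ] mm [-22.2  -0.3   1.8] wz total -0.0002 tilt rotvec [0.0003 0.     0.    ]
```

Call:
apply_moves(commands="-0.03 0 0 0 0 0 1; -0.03 0 0 0 0 0 1; -0.02 0 0 0 0 0 1; -0.01 0 0 0 0 0 1; -0.01 0 0 0 0 0 1; -0.005 0 0 0 0 0 1; 0 0 0 0 0 0 1; 0 0 0 0 0 0 1; 0 0 0 0 0 0 1; 0 0 0 0 0 0 1")

```text
time_s: 54.2
position: [0.487, -0.305, 0.0503]
eef_rot: [0.001, 0.668, 0.744, 0.0]
force: [-0.4, 1.2, 5.5]
grip_width: 0.148
grasp_force: 88.2
```

Call:
apply_moves(commands="-0.003 0 0 0 0 0 1; -0.003 0 0 0 0 0 1; 0 0 0 0 0 0 1; 0 0 0 0 0 0 1; 0 0 0 0 0 0 1; 0 0 0 0 0 0 1; 0 0 0 0 0 0 1; 0 0 0 0 0 0 1; 0 0 0 0 0 0 1; 0 0 0 0 0 0 1")

```text
time_s: 55.2
position: [0.4871, -0.306, 0.0503]
eef_rot: [0.001, 0.668, 0.744, 0.0]
force: [0.0, 2.0, 4.8]
grip_width: 0.151
grasp_force: 88.2
```

Not yet on the stop, so continue in small steps.

Call:
apply_moves(commands="-0.003 0 0 0 0 0 1; -0.003 0 0 0 0 0 1; 0 0 0 0 0 0 1; 0 0 0 0 0 0 1; 0 0 0 0 0 0 1; 0 0 0 0 0 0 1; 0 0 0 0 0 0 1; 0 0 0 0 0 0 1; 0 0 0 0 0 0 1; 0 0 0 0 0 0 1")

```text
time_s: 56.2
position: [0.4871, -0.3061, 0.0503]
eef_rot: [-0.0, 0.669, 0.744, 0.001]
force: [-1.0, 4.9, 6.7]
grip_width: 0.147
grasp_force: 88.4
```

Call:
apply_moves(commands="-0.003 0 0 0 0 0 1; -0.003 0 0 0 0 0 1; 0 0 0 0 0 0 1; 0 0 0 0 0 0 1; 0 0 0 0 0 0 1; 0 0 0 0 0 0 1; 0 0 0 0 0 0 1; 0 0 0 0 0 0 1; 0 0 0 0 0 0 1; 0 0 0 0 0 0 1")

```text
time_s: 57.2
position: [0.4871, -0.3061, 0.0503]
eef_rot: [-0.001, 0.669, 0.744, 0.001]
force: [-0.6, 9.7, 8.0]
grip_width: 0.152
grasp_force: 88.6
```

Call:
apply_moves(commands="0.004 0 0 0 0 0 1; 0 0 0 0 0 0 0; 0 0 0 0 0 0 0; 0 0 0 0 0 0 0; 0 0 0 0 0 0 0; 0 0 -0.1 0 0 0 0; 0 0 -0.2 0 0 0 0; 0 0 -0.2 0 0 0 0; 0 0 -0.2 0 0 -0.045 0; 0 0 -0.05 0 0 -0.045 0")

```text
time_s: 58.2
position: [0.4889, -0.3091, 0.2044]
eef_rot: [0.005, 0.555, 0.832, -0.0]
force: [-0.4, -1.0, -0.8]
grip_width: 0.502
grasp_force: 0.0
```

Call:
apply_moves(commands="0 0 0 0 0 -0.045 0; 0 0 0 0 0 -0.045 0; 0 0 0 0 0 -0.045 0; 0 0 0 0 0 -0.045 0; 0 0 0 0 0 -0.045 0; 0 0 0 0 0 -0.045 0; 0 0 0 0 0 -0.045 0; 0 0 0 0 0 -0.045 0; 0 0 0 0 0 -0.045 0; 0 0 0 0 0 -0.005 0")

```text
time_s: 59.2
position: [0.4868, -0.3078, 0.1992]
eef_rot: [-0.0, -0.054, 0.999, -0.0]
force: [0.5, 0.4, -0.3]
grip_width: 0.496
grasp_force: 0.0
```

```bash
python3 - <<'E'
from h import *
go(.6002,-.2842,.1165,3.2484-2*np.pi)
E
```

```text
59.2 [ 0.4868 -0.3078  0.1992] [[-0.994, -0.107, -0.0], [-0.107, 0.994, -0.0], [0.0, 0.0, -1.0]] 0.496282255050978 [ 0.5  0.4 -0.3]
theta -3.0345 j [-0.58  0.34  1.61 -0.    1.19 -2.26] shift/0.2: [-0.5763  0.0565  0.4131] mm [-115.3   11.3   82.6] wz total 0.0001 tilt rotvec [ 0.     -0.0001 -0.    ]
```

Call:
apply_moves(commands="-0.144 0.0141 0 0 0 0 0; -0.144 0.0141 0 0 0 0 0; -0.144 0.0141 0 0 0 0 0; -0.144 0.0141 0 0 0 0 0; 0 0 0 0 0 0 0; 0 0 0.1 0 0 0 0; 0 0 0.1 0 0 0 0; 0 0 0.1 0 0 0 0; 0 0 0.11 0 0 0 0; 0 0 0 0 0 0 0")

```text
time_s: 60.2
position: [0.5975, -0.2834, 0.114]
eef_rot: [-0.003, -0.052, 0.999, 0.002]
force: [-0.9, -0.5, -0.3]
grip_width: 0.497
grasp_force: 0.0
```

Call:
apply_moves(commands="0 0 0 0 0 0 0; 0 0 0 0 0 0 0; 0 0 0 0 0 0 1; 0 0 0 0 0 0 1; 0 0 0 0 0 0 1; 0 0 0 0 0 0 1; 0 0 0 0 0 0 1; 0 0 0 0 0 0 1; 0 0 0 0 0 0 1; 0 0 0 0 0 0 1")

```text
time_s: 61.2
position: [0.6007, -0.2842, 0.1185]
eef_rot: [0.001, -0.053, 0.999, -0.0]
force: [-1.2, 0.7, 6.9]
grip_width: 0.12
grasp_force: 88.1
```

Call:
apply_moves(commands="-0.002 0 -0.01 0 0 0 1; 0 0 -0.015 0 0 0 1; 0 0 -0.015 0 0 0 1; 0 0 -0.005 0 0 0 1; 0 0 0 0 0 0 1; 0 0 0 0 0 0 1; 0 0 0 0 0 0 1; 0 0 0 0 0 0 1; 0 0 0 0 0 0 1; 0 0 0 0 0 0 1")

```text
time_s: 62.2
position: [0.6006, -0.2841, 0.1263]
eef_rot: [-0.0, -0.053, 0.999, -0.0]
force: [3.1, -2.1, -9.9]
grip_width: 0.12
grasp_force: 87.6
```

Lifted: −10 N and +7.8 mm. Now turn it back clockwise by 90°.

Call:
apply_moves(commands="0 0 0 0 0 0.025 1; 0 0 0 0 0 0.025 1; 0 0 0 0 0 0.025 1; 0 0 0 0 0 0.025 1; 0 0 0 0 0 0.025 1; 0 0 0 0 0 0.025 1; 0 0 0 0 0 0.025 1; 0 0 0 0 0 0.025 1; 0 0 0 0 0 0.025 1; 0 0 0 0 0 0.025 1")

```text
time_s: 63.2
position: [0.6005, -0.2843, 0.1263]
eef_rot: [-0.0, 0.334, 0.942, -0.0]
force: [1.5, -2.6, -11.0]
grip_width: 0.119
grasp_force: 87.7
```

Call:
apply_moves(commands="0 0 0 0 0 0.025 1; 0 0 0 0 0 0.025 1; 0 0 0 0 0 0.025 1; 0 0 0 0 0 0.025 1; 0 0 0 0 0 0.025 1; 0 0 0 0 0 0.025 1; 0 0 0 0 0 0.025 1; 0 0 0 0 0 0.025 1; 0 0 0 0 0 0.025 1; 0 0 0 0 0 0.025 1")

```text
time_s: 64.2
position: [0.6004, -0.2844, 0.1264]
eef_rot: [0.0, 0.67, 0.743, -0.0]
force: [1.5, -2.8, -9.0]
grip_width: 0.114
grasp_force: 87.7
```

```bash
python3 - <<'E'
from h import *
go(.6002,-.2842,.0956,1.6776); print(bot.sense()['torque'])
E
```

```text
64.2 [ 0.6004 -0.2844  0.1264] [[-0.103, 0.995, -0.001], [0.995, 0.103, -0.001], [-0.001, -0.001, -1.0]] 0.1144604024879611 [ 1.5 -2.8 -9. ]
theta 1.6745 j [-0.46  0.53  1.49 -0.    1.12 -0.56] shift/0.2: [ 0.0011 -0.0007  0.1538] mm [ 0.2 -0.1 30.8] wz total -0.001 tilt rotvec [-0.0002  0.0002 -0.    ]
[-0.53195069 -0.32144979  0.01764001]
```

Call:
apply_moves(commands="0 0 0.026 0 0 0 1; 0 0 0.026 0 0 0 1; 0 0 0.026 0 0 0 1; 0 0 0.026 0 0 0 1; 0 0 0.026 0 0 0 1; 0 0 0.018 0 0 0 1; 0 0 0 0 0 0 1; 0 0 0 0 0 0 1; 0 0 0 0 0 0 1; 0 0 0 0 0 0 1")

```text
time_s: 65.2
position: [0.6004, -0.2844, 0.097]
eef_rot: [0.0, 0.668, 0.744, -0.0]
force: [-2.1, -4.6, -5.4]
grip_width: 0.121
grasp_force: 88.5
```

Call:
apply_moves(commands="0 0 0.005 0 0 0 1; 0 0 0 0 0 0 1; 0 0 0 0 0 0 0; 0 0 0 0 0 0 0; 0 0 0 0 0 0 0; 0 0 0 0 0 0 0; 0 0 -0.1 0 0 0 0; 0 0 -0.2 0 0 0 0; 0 0 -0.2 0 0 0 0; 0 0 -0.1 0 0 0 0")

```text
time_s: 66.2
position: [0.6021, -0.2844, 0.2202]
eef_rot: [0.003, 0.668, 0.744, 0.001]
force: [-0.0, 1.0, -0.1]
grip_width: 0.499
grasp_force: 0.0
```

Call:
apply_moves(commands="-0.15 0 0 0 0 0 0; -0.2 -0.1 0 0 0 0 0; -0.2 -0.1 0 0 0 0 0; -0.2 -0.1 0 0 0 0 0; -0.2 -0.1 0 0 0 0 0; 0 0 0 0 0 0 0; 0 0 0 0 0 0 0; 0 0 0 0 0 0 0; 0 0 0 0 0 0 0; 0 0 0 0 0 0 0")

```text
time_s: 67.2
position: [0.5421, -0.4803, 0.2161]
eef_rot: [0.0, 0.668, 0.744, 0.0]
force: [-0.3, -0.6, -0.1]
grip_width: 0.497
grasp_force: 0.0
```

```bash
python3 - <<'E'
from h import *
t=bot.get_image('top'); s=bot.get_image('scene'); st()
b=(.5155,-.3385,.1068)
for im,n in ((t,'top'),(s,'scene')):
    h=cv2.cvtColor(im['color'],cv2.COLOR_BGR2HSV); m=cv2.inRange(h,(7,170,90),(18,255,255))
    k,l,q,c=cv2.connectedComponentsWithStats(m)
    print(n,[(c[i].round(1),q[i,4]) for i in range(1,k) if 8<q[i,4]<200],'down',proj(im,W(b,(.09,.045,.119))).round(1),'up',proj(im,W(b,(.09,.045,.142))).round(1))
a=cv2.resize(s['color'][130:230,170:310],(700,500),interpolation=2); cv2.imwrite('pics/c11.png',a)
E
```

```text
67.3 [ 0.5419 -0.4806  0.216 ] [[-0.108, 0.994, 0.0], [0.994, 0.108, -0.0], [-0.0, 0.0, -1.0]] 0.500198712578746 [-0.1  0.3  0.1]
top [(array([331.4, 182.4]), np.int32(53))] down [331.9 183. ] up [332.9 182.1]
scene [(array([235.9, 180.2]), np.int32(48))] down [234.7 177.9] up [234.4 172.7]
```

View pics/c11.png

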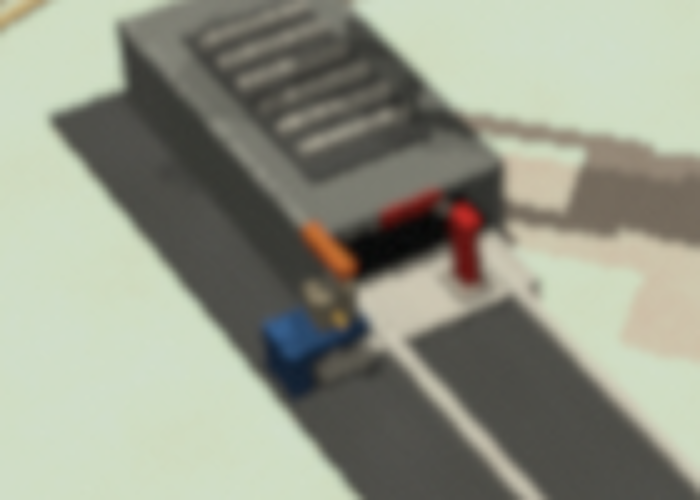

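The handle lies along y at about (236,180) and the carriage is home. I'll compare with the starting picture and hand in.

```bash
python3 - <<'E'
from h import *
v=None
for n in ('scene0','top0'):
    h=cv2.cvtColor(cv2.imread(f'pics/{n}.png'),cv2.COLOR_BGR2HSV); m=cv2.inRange(h,(7,170,90),(18,255,255))
    k,l,q,c=cv2.connectedComponentsWithStats(m); r=[(c[i].round(1),q[i,4]) for i in range(1,k) if 8<q[i,4]<200]; print(n,r)
    if n=='scene0': v=min(abs(x[0]-[235.9,180.2]).max() for x in r)
if v<1.2: print(bot.job_done())
E
```

```text
scene0 [(array([319. ,  58.9]), np.int32(88)), (array([250.3, 172.8]), np.int32(19)), (array([236.1, 180.2]), np.int32(51))]
top0 [(array([331.4, 182.4]), np.int32(52))]
the job is handed in; nothing more can be done
None
```

The job is handed in: all three plate holders on the bench are seated flat and square in pockets 0–2, the carriage is fully home under the hood, and the pin has dropped home; the bottle, the tank and the blue look-alike were not touched, and on the way out the carriage met its end stop at 97 N (limit 120 N).

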